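# Push out the stuck battery pack

## Task

A battery pack is stuck in the sloping bay of the desk charger, too deep to get hold of. Take the screwdriver by its handle, push the pack from behind with the blade, through the hole in the bay's upper rear wall, until its front sticks out of the mouth by about 30 mm, then lay the screwdriver down flat on the table. Draw the pack out and lay it on its broad face in the small white tray; leave the mug and the jar where they stand.

Things in the scene. Friction and masses are not known exactly. Their poses are not given: they have to be found in the camera images.
- charger: Grey desk charger, fixed. Base plate 125 x 74 x 10 mm; origin under it at table height; z up. Its straight box-shaped bay slopes 30 degrees: unit vector from the rear wall (high, +x) to the open mouth (low, -x) is (-0.866, 0, -0.5) in this frame. The bay's outside is 102 mm long, 47 mm wide, reaching 17 mm below and 20 mm above its axis. A spring clamp holds the pack: 7 to 14 N move it along the axis.
- charger_hole (a point): Centre of the push-out hole on the outer face of the bay's rear wall, on the bay's axis, 129 mm above the table; axes as the charger. The hole is 26 mm wide (along charger y), 22 mm high and runs along the axis through the 8 mm wall; the pack's tail starts 2 mm beyond the wall.
- charger_mouth (a point): Centre of the bay's open mouth, on the bay's axis, 78 mm above the table; axes as the charger. At the start the pack's front lies 4 mm inside the mouth. The mouth face is square to the axis, so its upper edge overhangs: draw the pack out along the axis. Nothing stands in front of it but the base plate, 10 mm high.
- pack_centre (a point): Centre of the battery pack: a loose black box 88 mm long (its x axis, +x to the tail), 36 mm wide (y), 26 mm thick (z), about 0.15 kg, brass contacts and a grey patch on its upper broad face. It starts in the bay with its axes along the bay's, and stays where it is pushed to while at least half of it is inside.
- pack_tail (a point): Centre of the pack's flat tail face (the end that is pushed), 44 mm from its centre along its +x; axes as the pack. 10 mm from charger_hole at the start.
- driver_handle (a point): Middle of the grippable part (40 mm long, 16 mm thick) of a screwdriver's yellow handle, 8.5 mm above the table. The tool lies loose, blade roughly toward the robot. Its y axis runs along it: -y to the blade, +y to the handle's end; z up. 159 mm long, 0.05 kg, its mass in the handle.
- driver_tip (a point): Tip of the screwdriver's blade, on its axis, 126 mm from driver_handle along -y; axes as the screwdriver. The shaft is straight and 6 mm thick.
- tray: Small white plastic tray, fixed to the table: 130 mm long (x), 100 mm wide (y), 18 mm high, walls and floor 4 mm, open on top; origin under its centre, at table height; z up.
- mug: White mug, bystander, 95 mm high; origin under its middle.
- paste_jar: Small round jar, black with a pale lid, bystander, 61 mm across, 50 mm high; origin under its middle.
Mind the look-alikes: they are no part of the job. There is more than one size of the tray; the one meant has the size given above.

How it is judged (in metres and radians):
On the way:
1. the screwdriver's blade, through the hole, has pushed the pack at least 25 mm along the bay (distance between pack_tail and charger_hole above 0.035 m and distance between driver_tip and pack_tail below 0.025 m), for 0.1 s.
At the end, for the whole second after the job is handed in: The pack lies at rest inside the tray on a broad face (level within 7 degrees, its centre within the tray walls' limits: 22 mm along and 32 mm across from the tray's middle), and the screwdriver lies at rest flat on the table (handle middle below 30 mm, tip below 35 mm) (x of pack_centre in the frame of tray between -0.022 and 0.022 m and y of pack_centre in the frame of tray between -0.032 and 0.032 m and z of pack_centre in the frame of tray between 0.012 and 0.022 m and angle between the z axis of pack_centre and the z axis of tray, either way round below 0.12 rad and height (world z) of driver_handle between -0.01 and 0.03 m and height (world z) of driver_tip between -0.01 and 0.035 m and linear speed of each of battery_pack, screwdriver below 0.02 m/s); the robot touches nothing.
It fails at once if the mug was moved by more than 30 mm (distance of mug from where it was at the start of the episode above 0.03 m).
It fails at once if the paste jar was moved by more than 30 mm (distance of paste_jar from where it was at the start of the episode above 0.03 m).
It also fails if it takes over 64 s, if anything falls off the work surface, if the arm or the gripper's body presses on something with over 40 N, if the wrist force passes 120 N, or if a joint passes its speed limit or range.

## Robot

A 6-joint arm with a two-finger parallel gripper is mounted at the origin on a cart in front of the work surface, level with it; the furniture and walls round the work are solid. World frame = base frame: x ahead of the robot, y to its left, z up, the work surface at z = 0. Lengths are in mm, angles in rad, forces in N, time in s.
With the tool pointing down it reaches from about 275 to 1000 mm from the base axis. Payload 8.4 kg.
Tool frame: the origin (TCP) lies midway between the tips of the shut fingers; the grasp point (between the pads) lies 19 mm behind it (r.grip_point_offset is the distance from the TCP to the grasp point, in mm); z points along the fingers, x is the direction in which the jaws open and shut, and the axes are right-handed (so a half turn about z gives the same grasp; the last joint's range is limited). The gripper opens to 85 mm and grips with 20 to 120 N. Pads are 22 mm wide; open, the fingers measure 114 mm over their backs; the gripper's body (76 mm by 85 mm) begins 54 mm behind the grasp point. The pads swing forward as they close: fully open they stand 13 mm farther back than shut.
Start: joints at [1.119, 0.353, 1.633, -0, 1.155, -0.002], TCP at [271.74, 562.837, 231.281] pointing down, gripper open.
Joint ranges: [-2.63, 2.63], [-0.92, 2.1], [0.06, 2.66], [-1.3, 4.44], [0, 2.69], [-3.02, 3.02]. Speed limits (rad/s): [2.22, 2.22, 2.79, 3.14, 3.14, 3.14].

## Interface

Orientations are given as [roll, pitch, yaw] about the fixed x, y, z axes, in that order (R = Rz(yaw) Ry(pitch) Rx(roll)).
In Python, from rig import monitor, vision, sign_off, r gives the robot as it stands.
- The arm moves only by the shell command python3 -m inch 'ROWS' [FORCE]. ROWS is JSON, a list of rows, each an object with "dp": the shift along the tool's x, y, z in mm, a list of three; "angular": the turn, a rotation vector about the tool's x, y, z in rad, a list of three; "fingers": the closure in counts, from 0 (fully open) to 255 (shut). A call has 1 to 12 rows; each row is the pose to reach, as a shift and turn from the pose commanded when the call began, along the tool's axes at that moment; what a row does not reach only later rows make up. A row lasts 1/12 s, in which the tool goes at most 41.7 mm and 7.16 degrees, less where a joint would pass 70% of its speed; a pose out of reach is approached as far as the arm can. A call with a gripper value outside its range is refused whole. The fingers move at their own pace and stop on an object; FORCE is the grip in N (left out, the last holds). Time passes only in rows, so rows that repeat a pose let the fingers close. It gives the time, the measured TCP pose, the force and the opening at its end, in the units of the state.
- monitor.sense(): the state, without advancing time (a new reading comes with each control period).
- vision.grab_frame(name): name is "scene" or "top"; returns (picture, depth): 480x640x3 uint8, blue, green, red; 480x640 float32, mm along the optical axis (not along the pixel's ray), 0 where there is no reading.
- vision.camera_params(name): a dict with "fx", "fy", "cx", "cy" (pixels), "distortion" ([k1, k2, p1, p2, k3] as OpenCV has them; the pictures are not rectified), "R" (3x3) and "t" (3): a world point X has camera coordinates R X + t. Camera axes: x right, y down, z forward; pixel columns grow to the right and rows downward; lengths in mm; the calibration is good to about 2 mm. A picture is of the moment at which its call begins. camera_params takes no time and is no camera call.
- sign_off(): hands the job in, once; it reports no verdict.
The state is a dict: "clock": time; "qpos": joint angles; "qvel": joint speeds; "joint_efforts": joint torques, N m; "eef_pos": TCP position; "tcp_rot": TCP orientation; "contact_force": force on the tool from outside, world axes, zero at the start; "wrist_torque": the same for the moment, N m; "opening": opening from 0.0 (shut) to 1.0 (fully open).
Only numpy, scipy, OpenCV 4.12 (cv2) and the standard library are available. Lean on these libraries where they do the work, as an engineer would, in place of code of your own. Each camera call takes 0.05 s, during which the arm holds its last target.

## Working session

There is one attempt and no reset: what is moved stays moved. The work goes in short steps, Python scripts to look and compute and a shell command to move; the robot and the scene stay as the last step left them, time stands still between calls to the robot, and variables do not carry over. Pictures are saved under pics/ and viewed, and the job is handed in when it is done.

```bash
ls; mkdir -p pics; python3 - <<'E'
from rig import monitor, vision, r
import cv2, numpy as np
print(monitor.sense()); print(r.grip_point_offset)
for n in ("scene","top"):
    p,d=vision.grab_frame(n); cv2.imwrite(f"pics/{n}0.png",p); np.save(f"pics/{n}0.npy",d); cv2.imwrite(f"/tmp/{n}0.png",p)
    print(n,vision.camera_params(n))
E
```

```text
pics
{'clock': 0.0, 'qpos': array([ 1.11858800e+00,  3.53627498e-01,  1.63416455e+00,  4.75115732e-05,
        1.15519762e+00, -2.41805029e-03]), 'qvel': array([ 3.74495579e-04, -3.45083269e-04, -5.65579278e-05, -2.84668467e-04,
       -4.26022265e-04, -5.69591836e-05]), 'joint_efforts': array([ 8.99250299e-04, -6.05224586e+01, -3.42073846e+01, -6.00477074e-05,
        9.00522340e-03,  2.64598037e-05]), 'eef_pos': array([271.51711336, 562.39531875, 230.56156821]), 'tcp_rot': array([-3.14154584e+00,  1.39690263e-03,  1.12098687e+00]), 'contact_force': array([ 0.80201547, -0.36794279, -0.29204367]), 'wrist_torque': array([-0.01938582,  0.05077665, -0.03655999]), 'opening': 1.0016645426115451}
18.700000000000003
scene {'fx': 520.123094522404, 'fy': 520.123094522404, 'cx': 317.9901784322742, 'cy': 240.27103792065196, 'distortion': array([-0.04633224,  0.        ,  0.        ,  0.        ,  0.        ]), 'R': array([[ 0.44680704, -0.8942932 , -0.02455894],
       [-0.41474319, -0.1827346 , -0.89140123],
       [ 0.79268629,  0.40847   , -0.45254912]]), 't': array([-494.74758558,  252.14557488,  644.58686218])}
top {'fx': 447.0165648659486, 'fy': 447.0165648659486, 'cx': 321.4521222032152, 'cy': 244.0315608211612, 'distortion': array([-0.10901037,  0.        ,  0.        ,  0.        ,  0.        ]), 'R': array([[ 0.05963964, -0.99821805, -0.00195924],
       [-0.9749239 , -0.05782612, -0.21489421],
       [ 0.21439798,  0.01472633, -0.97663537]]), 't': array([-333.04986032,  462.70636401,  842.32450362])}
```

View pics/scene0.png

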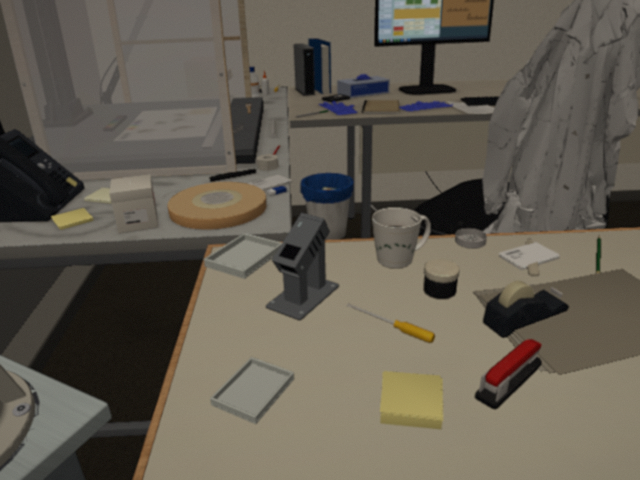

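View pics/top0.png

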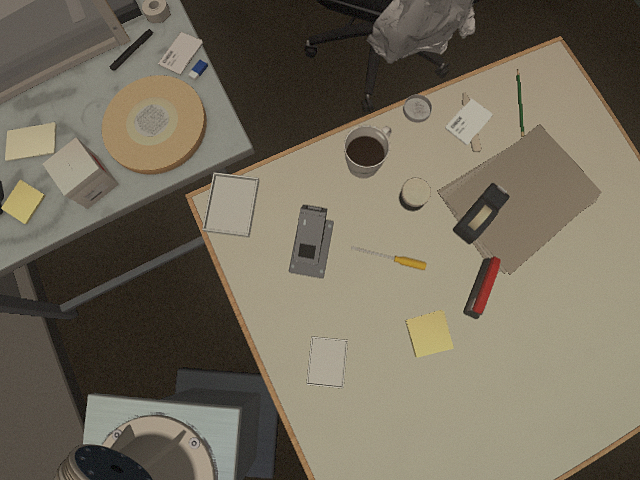

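Seen: the charger at top (312,240), screwdriver at (390,257), with its tip at (352,247). There are two trays, at (231,204) and (327,361), so their sizes need measuring. The mug is at (367,150) and the jar at (415,193).

```bash
cat > h.py <<'E'
import numpy as np, cv2
from rig import monitor, vision, r
from scipy.spatial.transform import Rotation as Ro
def cam(n):
    c=vision.camera_params(n); K=np.array([[c['fx'],0,c['cx']],[0,c['fy'],c['cy']],[0,0,1]]); return K,c['distortion'],c['R'],c['t']
def plane(n,uv,z):
    K,D,R,t=cam(n); uv=np.array(uv,float).reshape(-1,1,2)
    q=cv2.undistortPoints(uv,K,D).reshape(-1,2); d=np.c_[q,np.ones(len(q))]@R; o=-R.T@t
    s=(np.broadcast_to(z,len(q))-o[2])/d[:,2]; return o+s[:,None]*d
def cloud(n,dep):
    K,D,R,t=cam(n); v,u=np.mgrid[0:480,0:640]
    q=cv2.undistortPoints(np.c_[u.ravel(),v.ravel()].astype(float).reshape(-1,1,2),K,D).reshape(-1,2)
    P=np.c_[q,np.ones(len(q))]*dep.reshape(-1,1); return ((P-t)@R).reshape(480,640,3)
def proj(n,X):
    K,D,R,t=cam(n); return cv2.projectPoints(np.array(X,float).reshape(-1,1,3),cv2.Rodrigues(R)[0],t,K,D)[0].reshape(-1,2)
def crop(img,x0,y0,x1,y1,out,k=None):
    k=k or min(800/(x1-x0),600/(y1-y0)); cv2.imwrite(out,cv2.resize(img[y0:y1,x0:x1],None,fx=k,fy=k,interpolation=cv2.INTER_CUBIC)); print('scale',k)
E
python3 - <<'E'
from h import *
p=cv2.imread('pics/top0.png'); s=cv2.imread('pics/scene0.png')
crop(p,280,190,360,290,'pics/t_ch.png',6)
crop(p,340,235,435,280,'pics/t_sd.png',8)
crop(p,195,165,265,240,'pics/t_tr1.png',8)
crop(p,295,330,360,395,'pics/t_tr2.png',8)
crop(s,260,205,345,320,'pics/s_ch.png',5)
d=np.load('pics/top0.npy')
for name,q in (('trayA',[(213,173),(259,177),(250,236),(204,231)]),('trayB',[(313,336),(347,339),(343,386),(307,384)])):
    P=plane('top',q,18); print(name,P.round(),[np.linalg.norm(P[i]-P[(i+1)%4]).round() for i in range(4)])
for q in [(312,213),(308,240),(352,247),(410,263),(367,150),(415,193)]: print(q, cloud('top',d)[q[1],q[0]].round(1))
E
```

```text
scale 6
scale 8
scale 8
scale 8
scale 5
trayA [[ 632.  -61.   18.]
 [ 628. -162.   18.]
 [ 497. -155.   18.]
 [ 502.  -57.   18.]] [np.float64(101.0), np.float64(131.0), np.float64(98.0), np.float64(130.0)]
trayB [[ 301. -299.   18.]
 [ 299. -367.   18.]
 [ 208. -363.   18.]
 [ 207. -293.   18.]] [np.float64(68.0), np.float64(91.0), np.float64(71.0), np.float64(94.0)]
(312, 213) [ 517.5 -285.9  143.6]
(308, 240) [ 472.6 -280.8  119.4]
(352, 247) [ 487.6 -368.3   11.2]
(410, 263) [ 459.8 -489.    17.1]
(367, 150) [ 685.6 -387.9   59. ]
(415, 193) [ 599.5 -490.3   52.9]
```

View pics/t_ch.png

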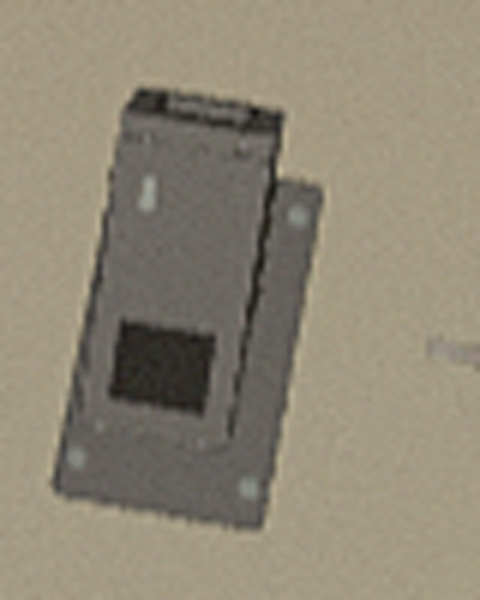

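View pics/t_sd.png

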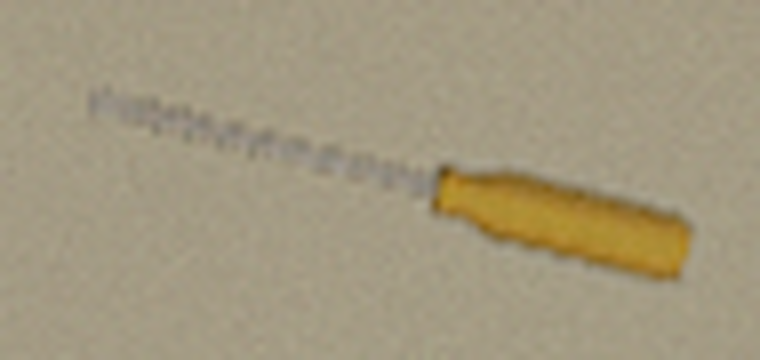

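View pics/t_tr2.png

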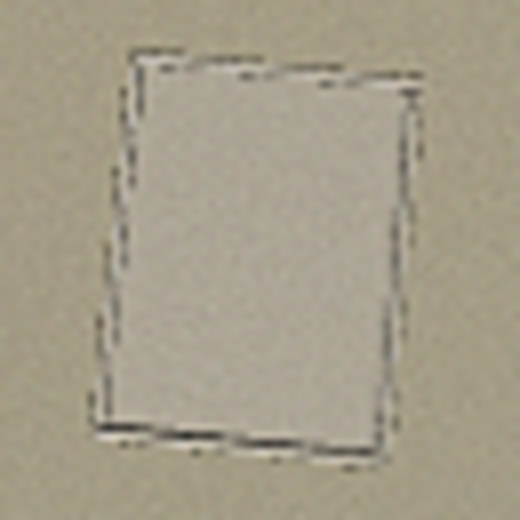

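View pics/s_ch.png

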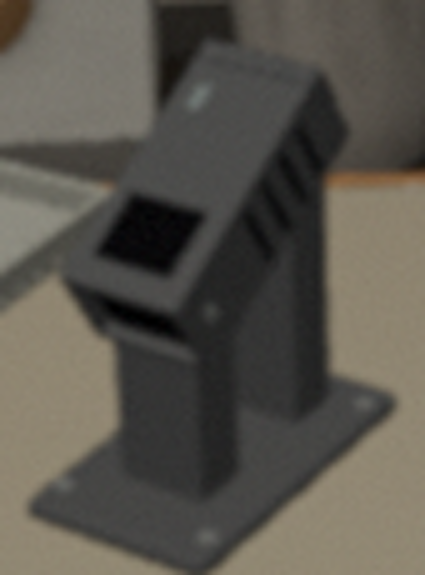

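Tray A (231,204) measures 131×100 mm, so it is the one meant; tray B (327,361) measures 92×70 mm and is the look-alike. Next I'll fit the charger and screwdriver.

```bash
python3 - <<'E'
from h import *
d=np.load('pics/top0.npy'); ds=np.load('pics/scene0.npy')
# base plate corners z=10 (top)
q=np.array([(55,490),(262,527),(322,185)])/6+[280,190]
P=plane('top',q,10); print('base',P.round(1), np.linalg.norm(P[1]-P[0]),np.linalg.norm(P[2]-P[1]), 'yaw',np.arctan2(*(P[2]-P[1])[1::-1]), 'ctr',((P[0]+P[2])/2).round(1))
# bay roof corners from top: rear top edge z=146.3, mouth z=95.3
q=np.array([(124,112),(282,132)])/6+[280,190]; P=plane('top',q,146.3); print('rear edge',P.round(1),np.linalg.norm(P[1]-P[0]))
q=np.array([(84,430),(230,440)])/6+[280,190]; P=plane('top',q,95.3); print('mouth edge',P.round(1))
# roof cloud
for n,dd,im in (('top',d,0),('scene',ds,0)):
    C=cloud(n,dd).reshape(-1,3)
    m=(np.abs(C[:,0]-500)<90)&(np.abs(C[:,1]+290)<60)&(C[:,2]>85)
    Q=C[m]
    # ransac plane for roof
    best=None; rng=np.random.default_rng(0)
    for _ in range(500):
        a=Q[rng.choice(len(Q),3,False)]; nn=np.cross(a[1]-a[0],a[2]-a[0]); nn/=np.linalg.norm(nn)+1e-9
        if abs(nn[2])<.7: continue
        k=np.abs((Q-a[0])@nn)<2.0
        if best is None or k.sum()>best.sum(): best=k
    I=Q[best]; c=I.mean(0); nn=np.linalg.svd(I-c)[2][2]; nn*=np.sign(nn[2]); print(n,len(Q),best.sum(),'c',c.round(1),'n',nn.round(3),'yaw',np.arctan2(-nn[1],-nn[0]).round(3),'min',I.min(0).round(),'max',I.max(0).round())
# screwdriver
q=np.array([(93,102),(437,190),(688,248)])/8+[340,235]; P=plane('top',q,8.5); print('sd tip,front,end',P.round(1),np.linalg.norm(P[2]-P[0]))
s=cv2.imread('pics/scene0.png'); crop(s,335,295,445,350,'pics/s_sd.png',7)
E
```

```text
base [[ 428.3 -241.4   10. ]
 [ 419.7 -313.1   10. ]
 [ 542.1 -327.1   10. ]] 72.26489984612166 123.13303005429657 yaw -0.1137928694870361 ctr [ 485.2 -284.3   10. ]
rear edge [[ 523.7 -265.   146.3]
 [ 520.2 -312.9  146.3]] 48.02805918551277
mouth edge [[ 434.8 -256.2   95.3]
 [ 434.4 -302.    95.3]]
top 1504 1123 c [ 478.8 -281.9  122.5] n [-0.494  0.06   0.867] yaw -0.122 min [ 432. -310.   94.] max [ 524. -254.  148.]
scene 1956 1226 c [ 476.4 -281.5  121.2] n [-0.492  0.058  0.869] yaw -0.118 min [ 430. -309.   95.] max [ 523. -254.  147.]
sd tip,front,end [[ 486.6 -367.7    8.5]
 [ 468.5 -458.3    8.5]
 [ 456.9 -524.3    8.5]] 159.36245477070392
scale 7
```

View pics/s_sd.png

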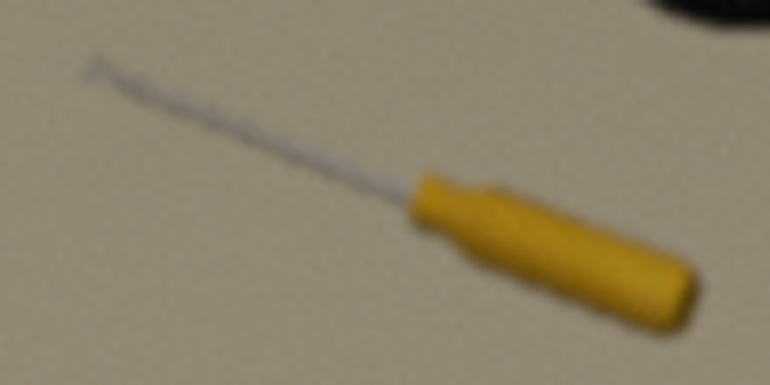

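View pics/t_tr1.png

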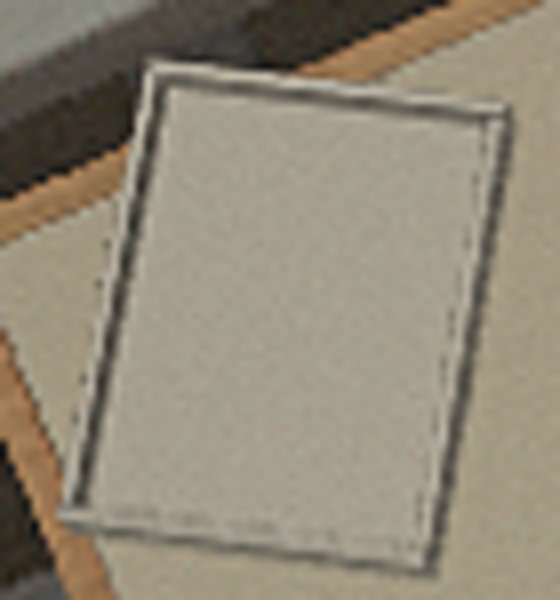

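```bash
cat >> h.py <<'E'
def to(pos,R,st=None):
    """tool-frame shift and turn from the present measured pose to pos,R"""
    st=st or monitor.sense(); R0=Ro.from_euler('xyz',st['tcp_rot']).as_matrix()
    print('clock',round(st['clock'],2),'tcp',st['eef_pos'].round(1),'rpy',st['tcp_rot'].round(3),'q',st['qpos'].round(2),'F',st['contact_force'].round(1),'op',round(st['opening'],3))
    print('dp',(R0.T@(np.array(pos)-st['eef_pos'])).round(1),'ang',Ro.from_matrix(R0.T@R).as_rotvec().round(3))
def down(yaw): return Ro.from_euler('xyz',[np.pi,0,yaw]).as_matrix()
HOLE=np.array([530.5,-290,129]); CY=-.117
U=np.array([.866*np.cos(CY),.866*np.sin(CY),.5]); ZT=np.array([.5*np.cos(CY),.5*np.sin(CY),-.866])
RP=np.c_[np.cross(U,ZT),U,ZT]
MOUTH=HOLE-102*U
E
python3 - <<'E'
from h import *
to([463,-491.5,130],down(-.1875))
E
```

```text
clock 0.1 tcp [271.6 562.5 230.6] rpy [-3.142e+00  1.000e-03  1.121e+00] q [ 1.12  0.35  1.63  0.    1.16 -0.  ] F [ 0.   1.1 -0.6] op 1.001
dp [-865.8  630.7  101.7] ang [1.000e-03 1.000e-03 1.308e+00]
```

```bash
python3 -m inch '[{"dp":[-33,24,0],"angular":[0,0,0.05],"fingers":0},{"dp":[-66,48,0],"angular":[0,0,0.1],"fingers":0},{"dp":[-99,72,0],"angular":[0,0,0.15],"fingers":0},{"dp":[-132,96,0],"angular":[0,0,0.2],"fingers":0},{"dp":[-165,120,0],"angular":[0,0,0.25],"fingers":0},{"dp":[-198,144,0],"angular":[0,0,0.3],"fingers":0},{"dp":[-231,168,0],"angular":[0,0,0.35],"fingers":0},{"dp":[-264,192,0],"angular":[0,0,0.4],"fingers":0},{"dp":[-297,216,0],"angular":[0,0,0.45],"fingers":0},{"dp":[-330,240,0],"angular":[0,0,0.5],"fingers":0},{"dp":[-363,264,0],"angular":[0,0,0.55],"fingers":0},{"dp":[-396,288,0],"angular":[0,0,0.6],"fingers":0}]' 60
python3 - <<'E'
from h import *
to([463,-491.5,130],down(-.1875))
E
```

```text
clock: 1.1
eef_pos: [358.5, 79.2, 231.3]
tcp_rot: [3.141, -0.0, 0.519]
contact_force: [1.5, 0.2, 0.2]
opening: 1.0
clock 1.1 tcp [358.5  79.2 231.3] rpy [ 3.141 -0.     0.519] q [ 0.21 -0.07  2.14 -0.    1.07 -0.31] F [1.5 0.2 0.2] op 1.0
dp [-192.4  547.3  101.3] ang [ 0.    -0.     0.707]
```

```bash
python3 -m inch '[{"dp":[-13,38,0],"angular":[0,0,0.06],"fingers":0},{"dp":[-26,76,0],"angular":[0,0,0.12],"fingers":0},{"dp":[-39,114,0],"angular":[0,0,0.18],"fingers":0},{"dp":[-52,152,0],"angular":[0,0,0.24],"fingers":0},{"dp":[-65,190,0],"angular":[0,0,0.3],"fingers":0},{"dp":[-78,228,0],"angular":[0,0,0.36],"fingers":0},{"dp":[-91,266,0],"angular":[0,0,0.42],"fingers":0},{"dp":[-105,304,0],"angular":[0,0,0.48],"fingers":0},{"dp":[-120,342,0],"angular":[0,0,0.54],"fingers":0},{"dp":[-134,380,0],"angular":[0,0,0.6],"fingers":0},{"dp":[-147,418,0],"angular":[0,0,0.65],"fingers":0},{"dp":[-160,456,0],"angular":[0,0,0.707],"fingers":0}]'
python3 - <<'E'
from h import *
to([463,-491.5,3],down(-.1875))
E
```

```text
clock: 2.1
eef_pos: [446.7, -396.2, 230.8]
tcp_rot: [-3.141, 0.001, -0.189]
contact_force: [1.9, 1.2, 0.8]
opening: 1.0
clock 2.1 tcp [ 446.7 -396.2  230.8] rpy [-3.141e+00  1.000e-03 -1.890e-01] q [-0.73  0.31  1.7   0.    1.14 -0.54] F [1.9 1.2 0.8] op 1.0
dp [ 34.   90.7 227.8] ang [-0.     0.001 -0.001]
```

```bash
python3 -m inch '[{"dp":[17,40,10],"angular":[0,0,0],"fingers":60},{"dp":[30,75,35],"angular":[0,0,0],"fingers":60},{"dp":[34,91,70],"angular":[0,0,0],"fingers":60},{"dp":[34,91,108],"angular":[0,0,0],"fingers":60},{"dp":[34,91,145],"angular":[0,0,0],"fingers":60},{"dp":[34,91,175],"angular":[0,0,0],"fingers":60},{"dp":[34,91,193],"angular":[0,0,0],"fingers":60},{"dp":[34,91,193],"angular":[0,0,0],"fingers":60}]'
python3 - <<'E'
from h import *
to([463,-491.5,3],down(-.1875))
p,d=vision.grab_frame('top'); crop(p,330,200,470,305,'pics/t1.png'); p,d=vision.grab_frame('scene'); crop(p,330,250,470,355,'pics/s1.png')
E
```

```text
clock: 2.77
eef_pos: [461.1, -487.3, 33.0]
tcp_rot: [-3.137, 0.007, -0.186]
contact_force: [-0.2, 1.4, -0.4]
opening: 0.766
clock 2.77 tcp [ 461.1 -487.3   33. ] rpy [-3.137  0.007 -0.186] q [-0.82  0.65  1.65 -0.    0.85 -0.63] F [-0.2  1.4 -0.4] op 0.766
dp [ 2.8  4.  30. ] ang [-0.005  0.007  0.001]
scale 5.714285714285714
scale 5.714285714285714
```

View pics/t1.png

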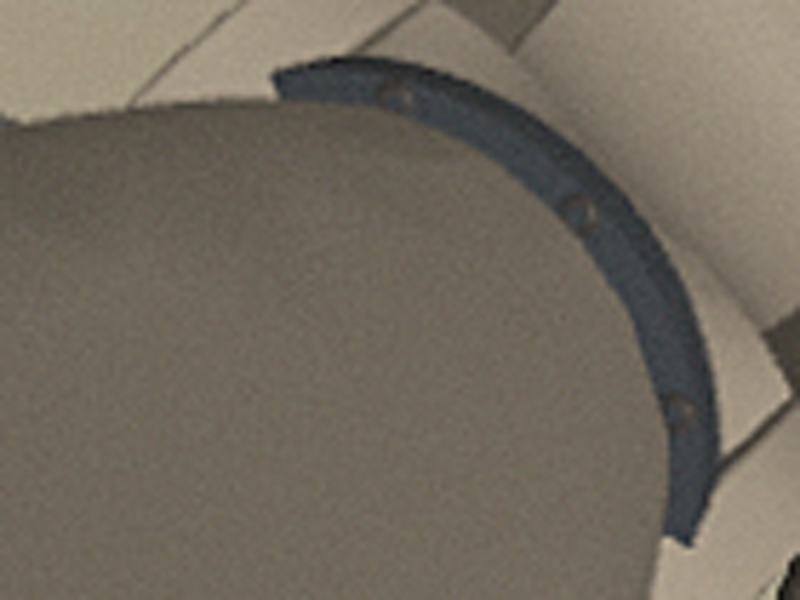

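View pics/s1.png

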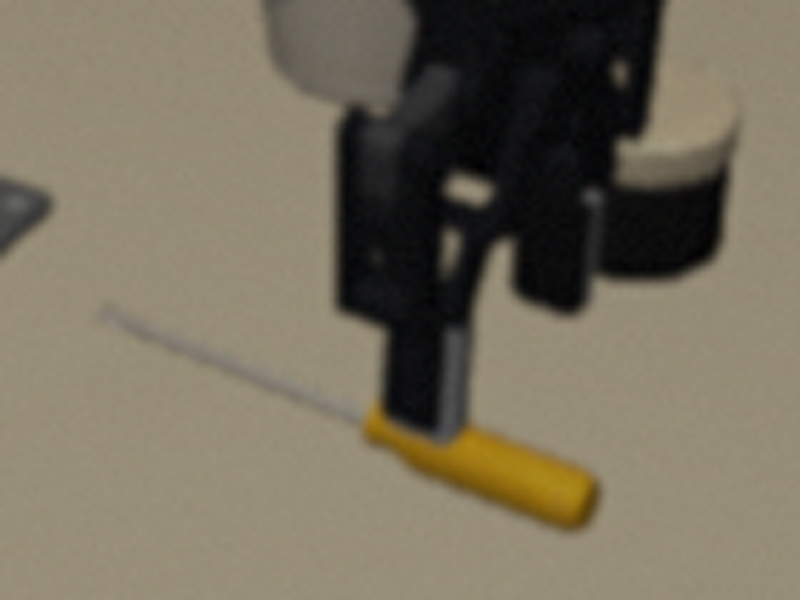

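```bash
python3 -m inch '[{"dp":[0,0,10],"angular":[0,0,0],"fingers":100},{"dp":[0,0,20],"angular":[0,0,0],"fingers":100},{"dp":[0,0,24],"angular":[0,0,0],"fingers":100},{"dp":[0,0,24],"angular":[0,0,0],"fingers":100},{"dp":[0,0,24],"angular":[0,0,0],"fingers":100}]'
python3 - <<'E'
from h import *
to([463,-491.5,3],down(-.1875))
E
```

```text
clock: 3.28
eef_pos: [463.7, -489.8, 14.4]
tcp_rot: [-3.142, 0.0, -0.186]
contact_force: [0.9, -1.0, -0.2]
opening: 0.608
clock 3.28 tcp [ 463.7 -489.8   14.4] rpy [-3.142  0.    -0.186] q [-0.81  0.67  1.65 -0.    0.82 -0.63] F [ 0.9 -1.  -0.2] op 0.608
dp [-0.4  1.8 11.4] ang [-0.     0.     0.002]
```

```bash
python3 -m inch '[{"dp":[0,1,6],"angular":[0,0,0],"fingers":110},{"dp":[0,2,12],"angular":[0,0,0],"fingers":130},{"dp":[0,2,12],"angular":[0,0,0],"fingers":200},{"dp":[0,2,12],"angular":[0,0,0],"fingers":255},{"dp":[0,2,12],"angular":[0,0,0],"fingers":255},{"dp":[0,2,12],"angular":[0,0,0],"fingers":255},{"dp":[0,2,12],"angular":[0,0,0],"fingers":255},{"dp":[0,2,12],"angular":[0,0,0],"fingers":255}]' 80
python3 - <<'E'
from h import *
to([463,-491.5,200],down(-.1875))
E
```

```text
clock: 3.95
eef_pos: [463.4, -491.8, 2.4]
tcp_rot: [3.141, -0.0, -0.186]
contact_force: [0.6, -0.2, -0.8]
opening: 0.165
clock 3.95 tcp [ 463.4 -491.8    2.4] rpy [ 3.141 -0.    -0.186] q [-0.82  0.69  1.65  0.    0.8  -0.63] F [ 0.6 -0.2 -0.8] op 0.165
dp [  -0.4   -0.2 -197.6] ang [ 0.    -0.     0.002]
```

```bash
python3 -m inch '[{"dp":[0,0,-15],"angular":[0,0,0],"fingers":255},{"dp":[0,0,-45],"angular":[0,0,0],"fingers":255},{"dp":[0,0,-80],"angular":[0,0,0],"fingers":255},{"dp":[0,0,-120],"angular":[0,0,0],"fingers":255},{"dp":[0,0,-160],"angular":[0,0,0],"fingers":255},{"dp":[0,0,-200],"angular":[0,0,0],"fingers":255},{"dp":[0,0,-235],"angular":[0,0,0],"fingers":255},{"dp":[0,0,-260],"angular":[0,0,0],"fingers":255},{"dp":[0,0,-260],"angular":[0,0,0],"fingers":255}]'
python3 - <<'E'
from h import *
P=HOLE+170*U+6*ZT; print(P)
to(P,RP)
p,d=vision.grab_frame('scene'); cv2.imwrite('pics/s2.png',p)
E
```

```text
clock: 4.7
eef_pos: [465.2, -493.8, 270.7]
tcp_rot: [3.135, -0.009, -0.186]
contact_force: [1.1, -0.1, 0.1]
opening: 0.16
[ 679.69299157 -307.53566839  208.804     ]
clock 4.7 tcp [ 465.2 -493.8  270.7] rpy [ 3.135 -0.009 -0.186] q [-0.82  0.4   1.48 -0.    1.26 -0.63] F [ 1.1 -0.1  0.1] op 0.16
dp [ 175.8 -223.1   62. ] ang [-0.388  0.427 -1.598]
```

View pics/s2.png

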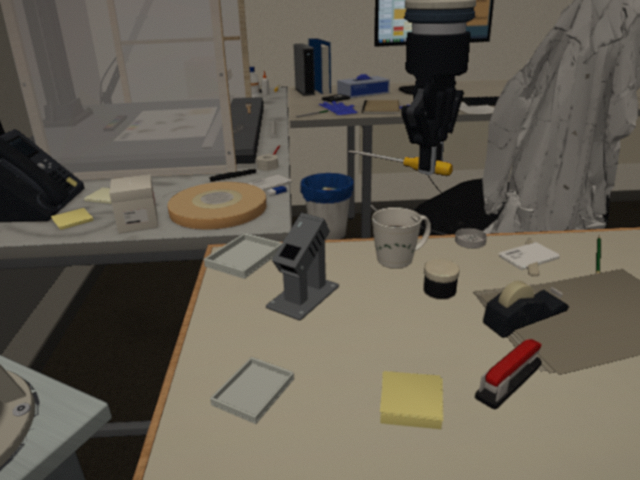

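```bash
python3 -m inch '[{"dp":[10,-14,0],"angular":[0,0,-0.12],"fingers":255},{"dp":[25,-32,0],"angular":[0,0,-0.24],"fingers":255},{"dp":[42,-53,0],"angular":[0,0,-0.36],"fingers":255},{"dp":[60,-76,0],"angular":[0,0,-0.48],"fingers":255},{"dp":[78,-99,0],"angular":[0,0,-0.6],"fingers":255},{"dp":[96,-122,0],"angular":[0,0,-0.72],"fingers":255},{"dp":[114,-145,0],"angular":[0,0,-0.84],"fingers":255},{"dp":[132,-168,0],"angular":[0,0,-0.96],"fingers":255},{"dp":[150,-190,0],"angular":[0,0,-1.08],"fingers":255},{"dp":[163,-207,0],"angular":[0,0,-1.2],"fingers":255},{"dp":[173,-218,0],"angular":[0,0,-1.32],"fingers":255},{"dp":[177,-223,0],"angular":[0,0,-1.44],"fingers":255}]'
python3 - <<'E'
from h import *
to(HOLE+170*U+6*ZT,RP)
E
```

```text
clock: 5.75
eef_pos: [679.5, -303.1, 260.8]
tcp_rot: [-3.14, -0.001, 1.262]
contact_force: [-0.3, 0.7, -0.5]
opening: 0.164
clock 5.75 tcp [ 679.5 -303.1  260.8] rpy [-3.140e+00 -1.000e-03  1.262e+00] q [-0.42  0.52  1.31  0.    1.31 -1.68] F [-0.3  0.7 -0.5] op 0.164
dp [-4.2  1.7 52. ] ang [-0.524  0.049 -0.188]
```

```bash
python3 -m inch '[{"dp":[0,0,0],"angular":[-0.09,0.008,-0.032],"fingers":255},{"dp":[-2,0,0],"angular":[-0.18,0.017,-0.065],"fingers":255},{"dp":[-3,0,0],"angular":[-0.27,0.025,-0.097],"fingers":255},{"dp":[-4,1,0],"angular":[-0.36,0.034,-0.13],"fingers":255},{"dp":[-4,1,0],"angular":[-0.45,0.042,-0.161],"fingers":255},{"dp":[-4,2,0],"angular":[-0.524,0.049,-0.188],"fingers":255},{"dp":[-4,2,10],"angular":[-0.524,0.049,-0.188],"fingers":255},{"dp":[-4,2,30],"angular":[-0.524,0.049,-0.188],"fingers":255},{"dp":[-4,2,46],"angular":[-0.524,0.049,-0.188],"fingers":255},{"dp":[-4,2,52],"angular":[-0.524,0.049,-0.188],"fingers":255},{"dp":[-4,2,52],"angular":[-0.524,0.049,-0.188],"fingers":255},{"dp":[-4,2,52],"angular":[-0.524,0.049,-0.188],"fingers":255}]'
python3 - <<'E'
from h import *
to(HOLE+170*U+6*ZT,RP)
for n in ('scene','top'):
    p,d=vision.grab_frame(n); cv2.imwrite(f'/tmp/{n}3.png',p); np.save(f'/tmp/{n}3.npy',d)
    print(n,'exp hole,tip,handle',proj(n,[HOLE,HOLE+44*U,HOLE+170*U]).round(1))
    if n=='scene': crop(p,260,100,420,220,'pics/s3.png')
    else: crop(p,270,100,410,205,'pics/t3.png')
E
```

```text
clock: 6.75
eef_pos: [679.4, -309.6, 209.7]
tcp_rot: [2.618, 0.001, 1.446]
contact_force: [0.7, -0.3, -0.7]
opening: 0.158
clock 6.75 tcp [ 679.4 -309.6  209.7] rpy [2.618e+00 1.000e-03 1.446e+00] q [-0.52  0.36  1.78  0.38  0.54 -2.25] F [ 0.7 -0.3 -0.7] op 0.158
dp [ 2.1 -0.4  0.8] ang [ 0.     0.004 -0.006]
scene exp hole,tip,handle [[317.1 222.8]
 [328.8 203.3]
 [359.7 151.9]]
scale 5.0
top exp hole,tip,handle [[314.9 208.6]
 [318.4 185.4]
 [329.2 115.1]]
scale 5.714285714285714
```

View pics/s3.png

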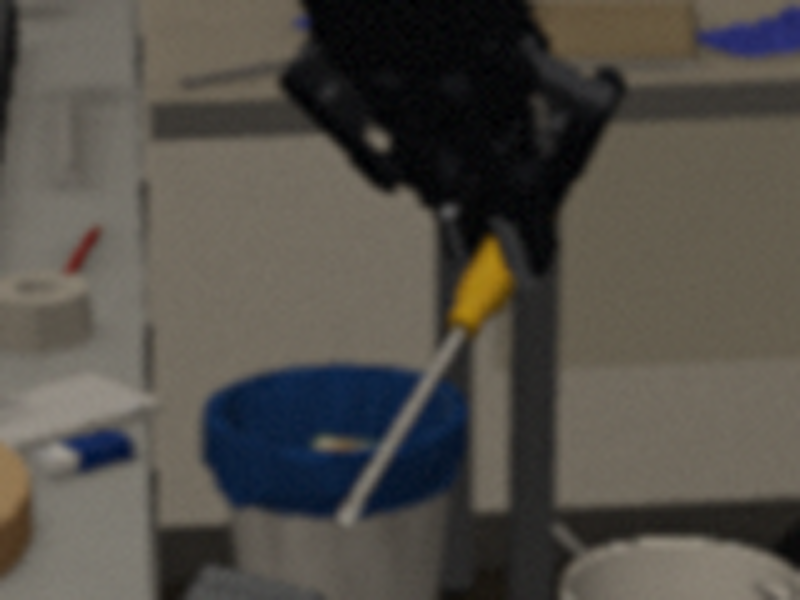

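View pics/t3.png

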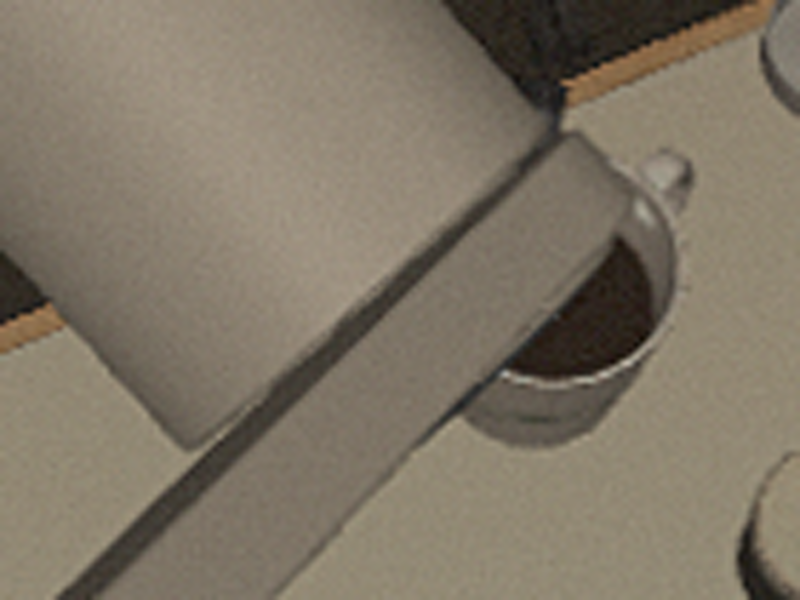

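```bash
python3 -m inch '[{"dp":[2,-5,1],"angular":[0,0,0],"fingers":255},{"dp":[2,-12,1],"angular":[0,0,0],"fingers":255},{"dp":[2,-20,1],"angular":[0,0,0],"fingers":255},{"dp":[2,-28,1],"angular":[0,0,0],"fingers":255},{"dp":[2,-36,1],"angular":[0,0,0],"fingers":255},{"dp":[2,-43,1],"angular":[0,0,0],"fingers":255},{"dp":[2,-49,1],"angular":[0,0,0],"fingers":255},{"dp":[2,-49,1],"angular":[0,0,0],"fingers":255},{"dp":[2,-49,1],"angular":[0,0,0],"fingers":255}]'
python3 - <<'E'
from h import *
to(HOLE+82*U+6*ZT,RP)
for n in ('scene','top'):
    p,d=vision.grab_frame(n)
    if n=='scene': crop(p,260,160,380,250,'pics/s4.png')
    else: crop(p,260,150,380,240,'pics/t4.png')
E
```

```text
clock: 7.6
eef_pos: [637.6, -302.8, 184.8]
tcp_rot: [2.616, 0.001, 1.446]
contact_force: [0.1, -0.4, -0.7]
opening: 0.159
clock 7.6 tcp [ 637.6 -302.8  184.8] rpy [2.616e+00 1.000e-03 1.446e+00] q [-0.54  0.34  1.89  0.46  0.47 -2.36] F [ 0.1 -0.4 -0.7] op 0.159
dp [ -0.1 -39.3   0.3] ang [ 0.002  0.005 -0.006]
scale 6.666666666666667
scale 6.666666666666667
```

View pics/s4.png

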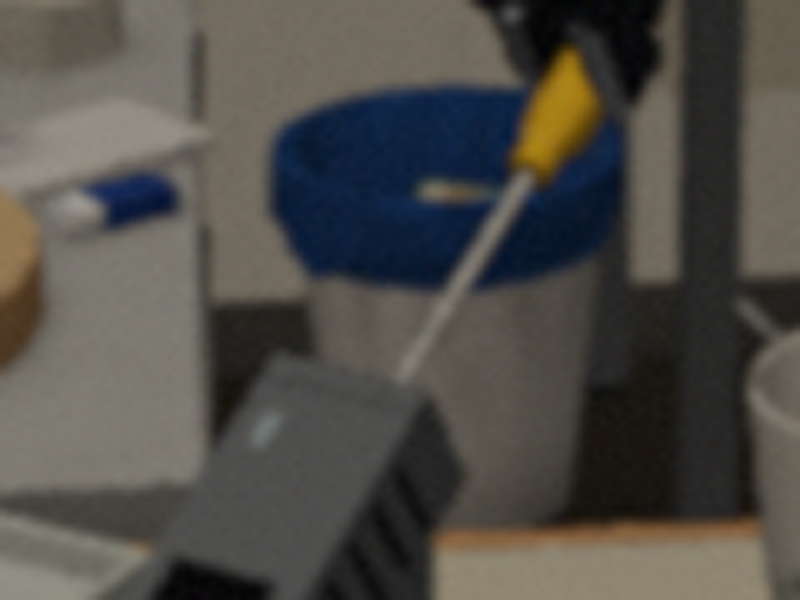

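View pics/t4.png

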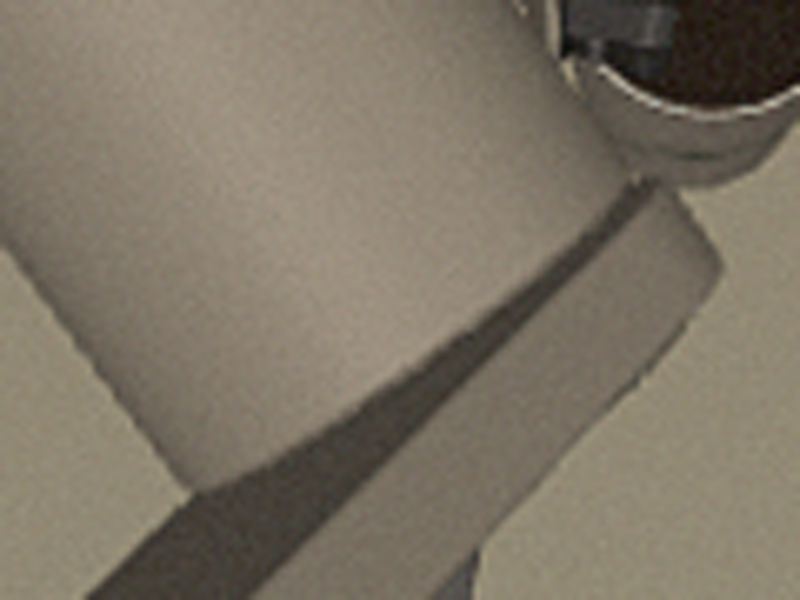

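```bash
python3 -m inch '[{"dp":[0,-3,0],"angular":[0,0,0],"fingers":255},{"dp":[0,-6,0],"angular":[0,0,0],"fingers":255},{"dp":[0,-9,0],"angular":[0,0,0],"fingers":255},{"dp":[0,-12,0],"angular":[0,0,0],"fingers":255},{"dp":[0,-15,0],"angular":[0,0,0],"fingers":255},{"dp":[0,-15,0],"angular":[0,0,0],"fingers":255}]' 100
python3 - <<'E'
from h import *
to(HOLE+82*U+6*ZT,RP)
p,d=vision.grab_frame('scene'); crop(p,260,190,380,280,'pics/s5.png')
E
```

```text
clock: 8.2
eef_pos: [628.0, -303.0, 180.5]
tcp_rot: [2.609, 0.005, 1.445]
contact_force: [8.2, -2.6, 4.0]
opening: 0.151
clock 8.2 tcp [ 628.  -303.   180.5] rpy [2.609 0.005 1.445] q [-0.55  0.33  1.91  0.5   0.45 -2.4 ] F [ 8.2 -2.6  4. ] op 0.151
dp [  1.4 -28.9   1.1] ang [ 0.009  0.009 -0.005]
scale 6.666666666666667
```

View pics/s5.png

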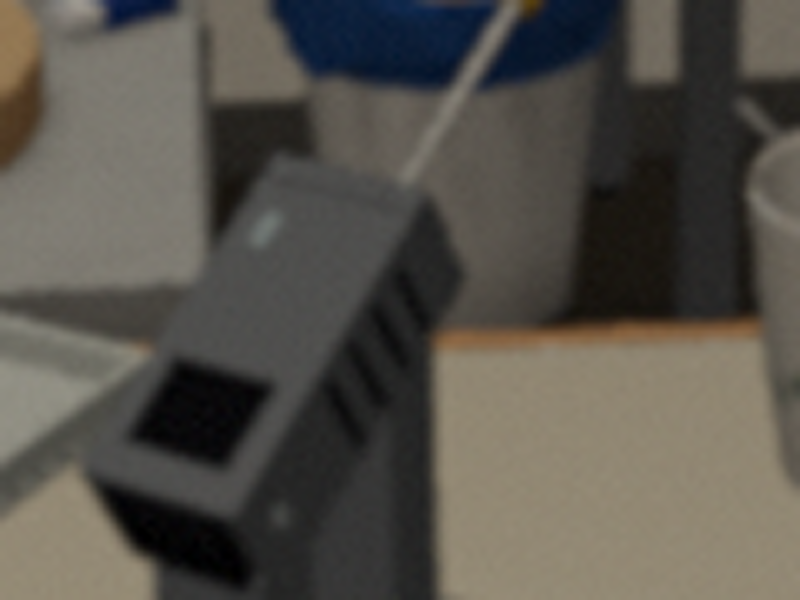

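```bash
python3 -m inch '[{"dp":[0,-3,0],"angular":[0,0,0],"fingers":255},{"dp":[0.5,-6,0],"angular":[0,0,0],"fingers":255},{"dp":[1,-9,0.5],"angular":[0,0,0],"fingers":255},{"dp":[1,-12,0.5],"angular":[0,0,0],"fingers":255},{"dp":[1,-15,1],"angular":[0,0,0],"fingers":255},{"dp":[1,-18,1],"angular":[0,0,0],"fingers":255},{"dp":[1,-18,1],"angular":[0,0,0],"fingers":255},{"dp":[1,-18,1],"angular":[0,0,0],"fingers":255}]'
python3 - <<'E'
from h import *
to(HOLE+82*U+6*ZT,RP)
p,d=vision.grab_frame('scene'); crop(p,240,190,360,280,'pics/s6.png')
E
```

```text
clock: 8.92
eef_pos: [613.5, -300.5, 171.0]
tcp_rot: [2.608, 0.006, 1.445]
contact_force: [8.7, -2.1, 6.1]
opening: 0.155
clock 8.92 tcp [ 613.5 -300.5  171. ] rpy [2.608 0.006 1.445] q [-0.56  0.33  1.95  0.54  0.42 -2.45] F [ 8.7 -2.1  6.1] op 0.155
dp [  0.7 -11.5   0.4] ang [ 0.01   0.009 -0.005]
scale 6.666666666666667
```

View pics/s6.png

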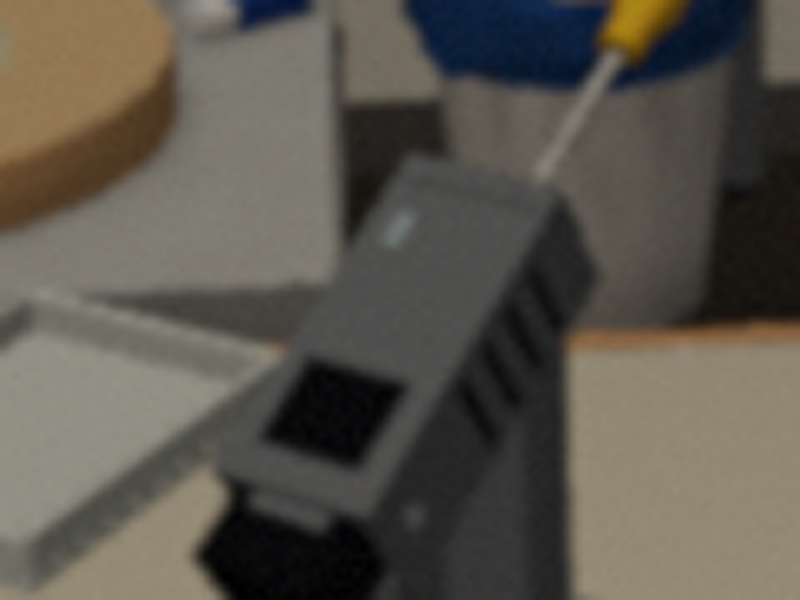

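```bash
python3 -m inch '[{"dp":[0,-3,0],"angular":[0,0,0],"fingers":255},{"dp":[0.5,-6,0],"angular":[0,0,0],"fingers":255},{"dp":[0.5,-9,0],"angular":[0,0,0],"fingers":255},{"dp":[0.5,-12,0],"angular":[0,0,0],"fingers":255},{"dp":[0.5,-12,0],"angular":[0,0,0],"fingers":255},{"dp":[0.5,-12,0],"angular":[0,0,0],"fingers":255}]'
python3 - <<'E'
from h import *
to(HOLE+82*U+6*ZT,RP)
p,d=vision.grab_frame('scene'); crop(p,240,190,360,280,'pics/s7.png')
# outline of pack front upper edge if 30 mm out
w=RP[:,0]; n=-ZT
print(((proj('scene',[MOUTH-30*U+13*n+s*18*w for s in(-1,1)]+[MOUTH-30*U-13*n-18*w])-[240,190])*6.667).round())
E
```

```text
clock: 9.47
eef_pos: [603.3, -298.9, 165.0]
tcp_rot: [2.608, 0.006, 1.445]
contact_force: [9.4, -3.1, 6.3]
opening: 0.153
clock 9.47 tcp [ 603.3 -298.9  165. ] rpy [2.608 0.006 1.445] q [-0.57  0.32  1.97  0.57  0.41 -2.49] F [ 9.4 -3.1  6.3] op 0.153
dp [0.3 0.4 0.5] ang [ 0.01   0.01  -0.005]
scale 6.666666666666667
[[301. 634.]
 [181. 593.]
 [339. 689.]]
```

View pics/s7.png

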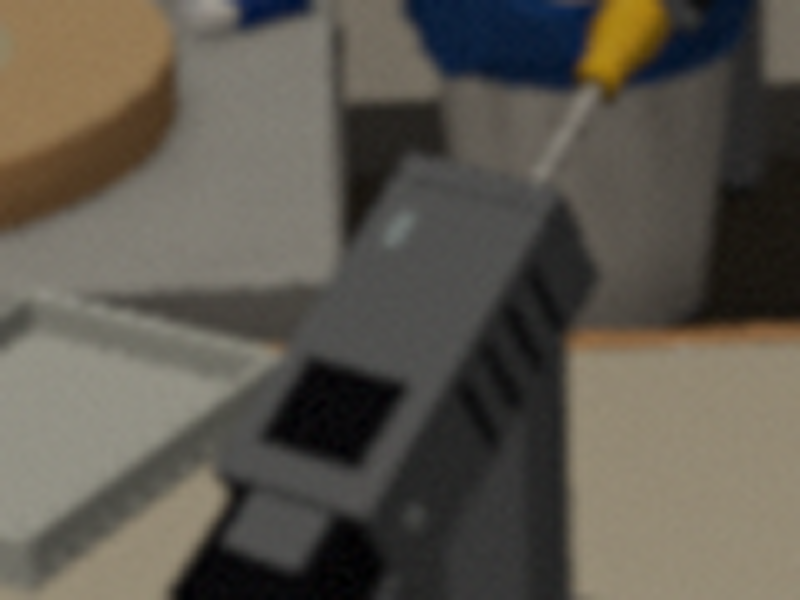

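```bash
python3 -m inch '[{"dp":[0,8,0],"angular":[0,0,0],"fingers":255},{"dp":[0,20,0],"angular":[0,0,0],"fingers":255},{"dp":[0,33,0],"angular":[0,0,0],"fingers":255},{"dp":[0,46,0],"angular":[0,0,0],"fingers":255},{"dp":[0,60,0],"angular":[0,0,0],"fingers":255},{"dp":[0,75,0],"angular":[0,0,0],"fingers":255},{"dp":[0,90,0],"angular":[0,0,0],"fingers":255},{"dp":[0,102,-10],"angular":[0,0,0],"fingers":255},{"dp":[0,115,-25],"angular":[0,0,0],"fingers":255},{"dp":[0,125,-45],"angular":[0,0,0],"fingers":255},{"dp":[0,130,-65],"angular":[0,0,0],"fingers":255},{"dp":[0,130,-65],"angular":[0,0,0],"fingers":255}]'
python3 - <<'E'
from h import *
to([463,-497,250],down(-.1875))
p,d=vision.grab_frame('scene'); crop(p,230,150,390,270,'pics/s8.png'); cv2.imwrite('/tmp/s8.png',p); np.save('/tmp/s8.npy',d)
w=RP[:,0]; n=-ZT
print(((proj('scene',[MOUTH-30*U+13*n+s*18*w for s in(-1,1)]+[MOUTH-30*U-13*n-18*w])-[230,150])*5).round())
st=monitor.sense(); R0=Ro.from_euler('xyz',st['tcp_rot']).as_matrix()
print('exp tip,handle',(proj('scene',[st['eef_pos']+R0@[0,-126,-6],st['eef_pos']+R0@[0,0,-6]])-[230,150])*5)
E
```

```text
clock: 10.52
eef_pos: [680.6, -307.0, 287.9]
tcp_rot: [2.61, 0.004, 1.446]
contact_force: [0.3, -0.1, 0.9]
opening: 0.152
clock 10.52 tcp [ 680.6 -307.   287.9] rpy [2.61  0.004 1.446] q [-0.51  0.28  1.72  0.31  0.67 -2.16] F [ 0.3 -0.1  0.9] op 0.152
dp [-215.4 -185.4  -64.1] ang [ 0.41  -0.43   1.592]
scale 5.0
[[276. 675.]
 [186. 645.]
 [304. 717.]]
exp tip,handle [[ 487.18005587   56.58475032]
 [ 648.72266784 -198.38339101]]
```

View pics/s8.png

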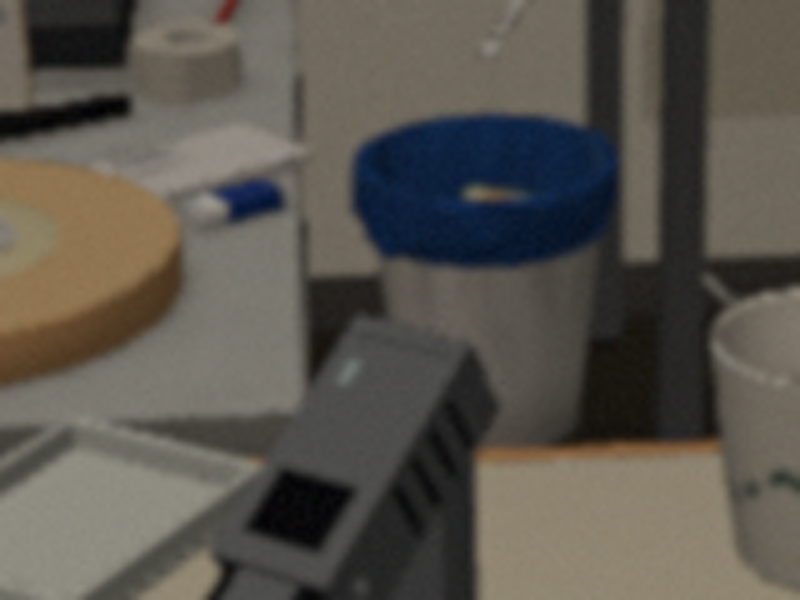

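```bash
python3 -m inch '[{"dp":[-10,-9,-3],"angular":[0.029,-0.03,0.11],"fingers":255},{"dp":[-25,-22,-8],"angular":[0.057,-0.06,0.22],"fingers":255},{"dp":[-40,-35,-12],"angular":[0.086,-0.09,0.334],"fingers":255},{"dp":[-57,-49,-17],"angular":[0.115,-0.12,0.446],"fingers":255},{"dp":[-74,-64,-22],"angular":[0.143,-0.15,0.557],"fingers":255},{"dp":[-91,-79,-27],"angular":[0.172,-0.18,0.668],"fingers":255},{"dp":[-108,-93,-32],"angular":[0.2,-0.21,0.78],"fingers":255},{"dp":[-125,-108,-37],"angular":[0.23,-0.24,0.89],"fingers":255},{"dp":[-142,-123,-42],"angular":[0.258,-0.27,1.0],"fingers":255},{"dp":[-160,-138,-48],"angular":[0.287,-0.3,1.114],"fingers":255},{"dp":[-177,-152,-53],"angular":[0.315,-0.33,1.225],"fingers":255},{"dp":[-194,-167,-58],"angular":[0.344,-0.36,1.337],"fingers":255}]'
python3 - <<'E'
from h import *
to([463,-497,250],down(-.1875))
p,d=vision.grab_frame('scene'); crop(p,230,210,350,320,'pics/s9.png',5)
w=RP[:,0]; n=-ZT
print(((proj('scene',[MOUTH-30*U+13*n+s*18*w for s in(-1,1)]+[MOUTH-30*U-13*n-18*w])-[230,210])*5).round())
E
```

```text
clock: 11.57
eef_pos: [481.9, -477.1, 247.9]
tcp_rot: [3.075, -0.053, 0.065]
contact_force: [-0.5, -0.1, -0.4]
opening: 0.154
clock 11.57 tcp [ 481.9 -477.1  247.9] rpy [ 3.075 -0.053  0.065] q [-0.78  0.38  1.56 -0.    1.12 -0.84] F [-0.5 -0.1 -0.4] op 0.154
dp [-20.   18.8  -1.9] ang [ 0.059 -0.062  0.251]
scale 5
[[276. 375.]
 [186. 345.]
 [304. 417.]]
```

View pics/s9.png

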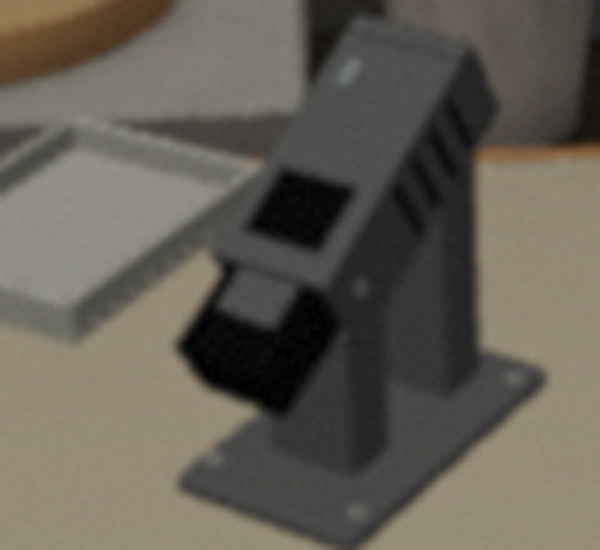

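```bash
python3 -m inch '[{"dp":[-8,8,0],"angular":[0.025,-0.027,0.11],"fingers":255},{"dp":[-16,15,10],"angular":[0.05,-0.052,0.21],"fingers":255},{"dp":[-20,19,30],"angular":[0.059,-0.062,0.251],"fingers":255},{"dp":[-20,19,60],"angular":[0.059,-0.062,0.251],"fingers":255},{"dp":[-20,19,95],"angular":[0.059,-0.062,0.251],"fingers":255},{"dp":[-20,19,130],"angular":[0.059,-0.062,0.251],"fingers":255},{"dp":[-20,19,165],"angular":[0.059,-0.062,0.251],"fingers":255},{"dp":[-20,19,190],"angular":[0.059,-0.062,0.251],"fingers":255},{"dp":[-20,19,200],"angular":[0.059,-0.062,0.251],"fingers":255},{"dp":[-20,19,200],"angular":[0.059,-0.062,0.251],"fingers":255},{"dp":[-20,19,200],"angular":[0.059,-0.062,0.251],"fingers":255}]'
python3 - <<'E'
from h import *
to([463,-497,3],down(-.1875))
p,d=vision.grab_frame('scene'); crop(p,330,250,470,355,'pics/s10.png')
E
```

```text
clock: 12.53
eef_pos: [476.2, -510.3, 50.3]
tcp_rot: [3.139, -0.002, -0.182]
contact_force: [-0.3, 0.5, 0.5]
opening: 0.156
clock 12.53 tcp [ 476.2 -510.3   50.3] rpy [ 3.139e+00 -2.000e-03 -1.820e-01] q [-0.82  0.65  1.59 -0.    0.9  -0.64] F [-0.3  0.5  0.5] op 0.156
dp [-15.4 -10.9  47.3] ang [ 0.002 -0.002  0.005]
scale 5.714285714285714
```

View pics/s10.png

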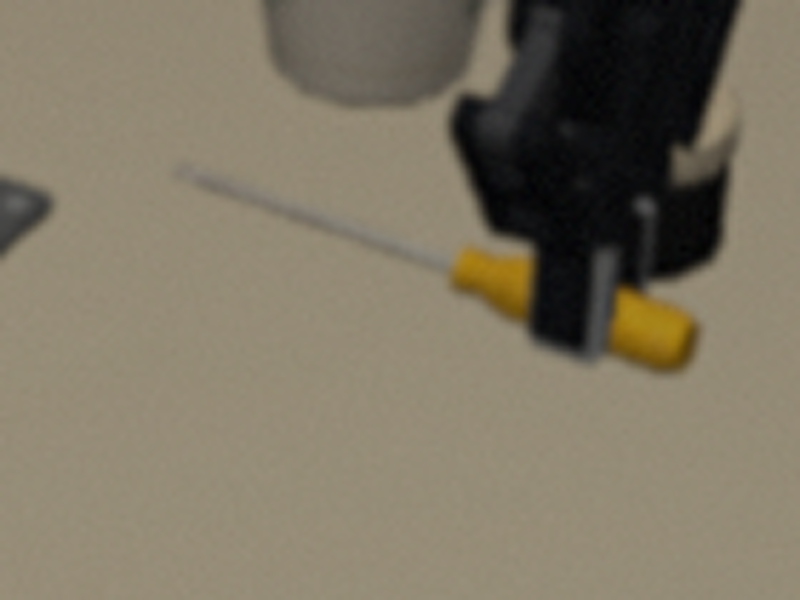

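```bash
python3 -m inch '[{"dp":[-8,-6,10],"angular":[0,0,0],"fingers":255},{"dp":[-15,-11,25],"angular":[0,0,0],"fingers":255},{"dp":[-15,-11,36],"angular":[0,0,0],"fingers":255},{"dp":[-15,-11,42],"angular":[0,0,0],"fingers":255},{"dp":[-15,-11,46],"angular":[0,0,0],"fingers":255},{"dp":[-15,-11,47],"angular":[0,0,0],"fingers":255},{"dp":[-15,-11,47],"angular":[0,0,0],"fingers":255}]'
```

```text
clock: 13.17
eef_pos: [464.0, -497.8, 3.9]
tcp_rot: [3.138, -0.003, -0.183]
contact_force: [0.5, 0.5, -0.8]
opening: 0.152
```

```bash
python3 -m inch '[{"dp":[0,0,1],"angular":[0,0,0],"fingers":220},{"dp":[0,0,1],"angular":[0,0,0],"fingers":190},{"dp":[0,0,1],"angular":[0,0,0],"fingers":120},{"dp":[0,0,1],"angular":[0,0,0],"fingers":100},{"dp":[0,0,0],"angular":[0,0,0],"fingers":100},{"dp":[0,0,-20],"angular":[0,0,0],"fingers":100},{"dp":[0,0,-55],"angular":[0,0,0],"fingers":100},{"dp":[0,0,-95],"angular":[0,0,0],"fingers":100},{"dp":[0,0,-135],"angular":[0,0,0],"fingers":100},{"dp":[0,0,-175],"angular":[0,0,0],"fingers":100},{"dp":[0,0,-210],"angular":[0,0,0],"fingers":100},{"dp":[0,0,-215],"angular":[0,0,0],"fingers":100}]'
python3 - <<'E'
from h import *
p,d=vision.grab_frame('scene'); crop(p,230,210,450,350,'pics/s11.png')
PF=MOUTH-16*U; print(MOUTH,PF)
to(PF+10*ZT-100*ZT,RP)
st=monitor.sense(); R0=Ro.from_euler('xyz',st['tcp_rot']).as_matrix()
E
```

```text
clock: 14.17
eef_pos: [465.4, -498.9, 226.5]
tcp_rot: [3.132, -0.011, -0.183]
contact_force: [0.3, -2.0, 0.9]
opening: 0.611
scale 3.6363636363636362
[ 442.771899   -279.68871881   78.        ] [ 429.01062826 -278.07126294   70.        ]
clock 14.22 tcp [ 464.9 -498.4  224.5] rpy [ 3.133 -0.009 -0.183] q [-0.82  0.44  1.52 -0.    1.17 -0.64] F [ 0.2 -1.3  0.5] op 0.607
dp [-121.  -207.8   73.7] ang [-0.386  0.427 -1.595]
```

View pics/s11.png

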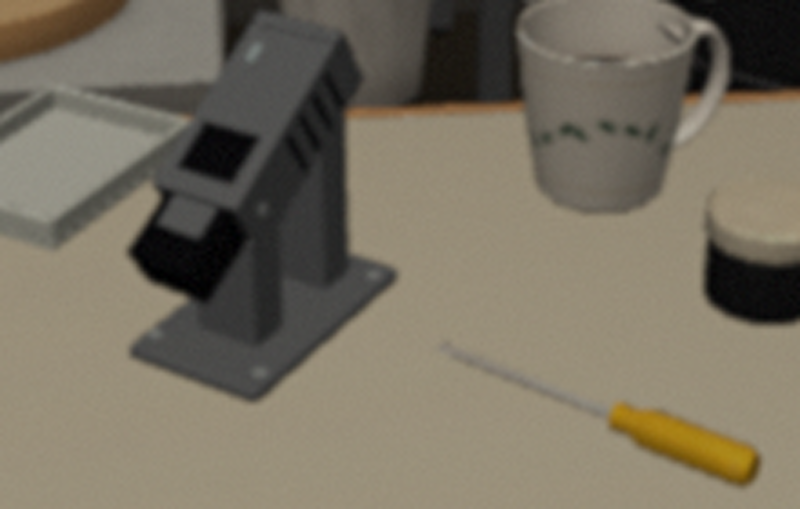

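```bash
cat > fk.py <<'E'
from h import *
from scipy.optimize import least_squares
D=[([1.119,.3536,1.634,0,1.155,-.002],[271.5,562.4,230.6]),([.21,-.07,2.14,0,1.07,-.31],[358.5,79.2,231.3]),([-.73,.31,1.7,0,1.14,-.54],[446.7,-396.2,230.8]),
([-.82,.65,1.65,0,.85,-.63],[461.1,-487.3,33]),([-.81,.67,1.65,0,.82,-.63],[463.7,-489.8,14.4]),([-.82,.4,1.48,0,1.26,-.63],[465.2,-493.8,270.7]),([-.42,.52,1.31,0,1.31,-1.68],[679.5,-303.1,260.8]),
([-.52,.36,1.78,.38,.54,-2.25],[679.4,-309.6,209.7]),([-.54,.34,1.89,.46,.47,-2.36],[637.6,-302.8,184.8]),([-.56,.33,1.95,.54,.42,-2.45],[613.5,-300.5,171]),([-.51,.28,1.72,.31,.67,-2.16],[680.6,-307,287.9])]
y=lambda a:Ro.from_euler('y',a); z=lambda a:Ro.from_euler('z',a)
def fk(q,k):
    d1,a1,L2,L3,e,T=k
    A=z(q[0])*y(q[1]); B=A*y(q[2]); W=B*z(q[3])*y(q[4])*z(q[5])
    p=np.array([0,0,d1])+z(q[0]).apply([a1,0,0])+A.apply([0,0,L2])+B.apply([e,0,L3])+W.apply([0,0,T])
    return p,(W*z(np.pi)).as_matrix()
f=least_squares(lambda k:np.ravel([fk(q,k)[0]-p for q,p in D]),[300,0,400,400,0,250])
K=f.x
LO=np.array([-2.63,-.92,.06,-1.3,0,-3.02]);HI=np.array([2.63,2.1,2.66,4.44,2.69,3.02])
def ik(p,R,q0):
    def g(q):
        a,b=fk(q,K); return np.r_[(a-p)/100,Ro.from_matrix(b.T@R).as_rotvec()]
    s=least_squares(g,np.clip(q0,LO+.01,HI-.01),bounds=(LO,HI)); return s.x,np.abs(s.fun).max()
E
python3 - <<'E'
from fk import *
print('K',K.round(1),'rms',np.sqrt(np.mean(f.fun**2)))
print(Ro.from_matrix(fk(D[8][0],K)[1]).as_euler('xyz'),'meas 2.616 .001 1.446')
PF=MOUTH-16*U+10*ZT
for name,R in (('RP',RP),('RPflip',RP@np.diag([-1,-1,1]))):
  for tilt in (0,.1,.2,-.1,-.2):
    Rt=R@Ro.from_euler('x',tilt).as_matrix()
    for off in (0,80):
        for q0 in ([-.6,.3,2.1,.5,.4,-2.4],[-.6,.3,2.1,.5,.4,.7],[-.6,.3,2.1,3.6,.4,-2.4],[-.6,.3,2.1,2.6,.4,.7]):
            q,e=ik(PF-off*U,Rt,q0)
            if e<.01: print(name,tilt,off,q.round(2),round(e,4))
E
```

```text
K [298.5  -2.4 567.4 498.8  59.7 342.8] rms 2.0880016360192393
[2.61967884 0.00415211 1.4531177 ] meas 2.616 .001 1.446
RP 0 0 [-0.78  0.36  2.31  1.44  0.31  2.69] 0.0
RP 0 0 [-0.78  0.36  2.31  1.44  0.31  2.69] 0.0
RP 0 0 [-0.78  0.36  2.31  1.44  0.31  2.69] 0.0
RP 0 80 [-0.91  0.43  2.43  1.83  0.38  2.14] 0.0
RP 0 80 [-0.91  0.43  2.43  1.83  0.38  2.14] 0.0
RP 0 80 [-0.91  0.43  2.43  1.83  0.38  2.14] 0.0
RP 0.1 0 [-0.73  0.34  2.26  0.9   0.3  -3.02] 0.0032
RP 0.1 80 [-0.85  0.4   2.38  1.43  0.28  2.6 ] 0.0
RP 0.1 80 [-0.85  0.4   2.38  1.43  0.28  2.6 ] 0.0
RP 0.1 80 [-0.85  0.4   2.38  1.43  0.28  2.6 ] 0.0
RP 0.2 0 [-0.68  0.34  2.2   0.5   0.36 -2.59] 0.0
RP 0.2 80 [-0.78  0.38  2.32  0.83  0.26 -3.02] 0.0064
RP -0.1 0 [-0.83  0.39  2.36  1.83  0.4   2.25] 0.0
RP -0.1 0 [-0.83  0.39  2.36  1.83  0.4   2.25] 0.0
RP -0.1 80 [-0.98  0.48  2.47  2.03  0.52  1.87] 0.0
RP -0.1 80 [-0.98  0.48  2.47  2.03  0.52  1.87] 0.0
RP -0.2 0 [-0.88  0.44  2.41  2.05  0.54  1.98] 0.0
RP -0.2 0 [-0.88  0.44  2.41  2.05  0.54  1.98] 0.0
RP -0.2 80 [-1.05  0.56  2.5   2.12  0.67  1.68] 0.0

[... 1459 characters left out ...]
0.92  0.3   0.1 ] 0.0
RPflip -0.1 0 [-0.73  0.34  2.26  0.92  0.3   0.1 ] 0.0
RPflip -0.1 0 [-0.73  0.34  2.26  0.92  0.3   0.1 ] 0.0
RPflip -0.1 80 [-0.85  0.4   2.38  1.43  0.28 -0.54] 0.0
RPflip -0.1 80 [-0.85  0.4   2.38  1.43  0.28 -0.54] 0.0
RPflip -0.1 80 [-0.85  0.4   2.38  1.43  0.28 -0.54] 0.0
RPflip -0.2 0 [-0.68  0.34  2.2   0.5   0.36  0.55] 0.0
RPflip -0.2 0 [-0.68  0.34  2.2   0.5   0.36  0.55] 0.0
RPflip -0.2 0 [-0.68  0.34  2.2   0.5   0.36  0.55] 0.0
RPflip -0.2 80 [-0.79  0.38  2.33  0.86  0.26  0.08] 0.0
RPflip -0.2 80 [-0.79  0.38  2.33  0.86  0.26  0.08] 0.0
RPflip -0.2 80 [-0.79  0.38  2.33  0.86  0.26  0.08] 0.0
RPflip -0.2 80 [-0.79  0.38  2.33  0.86  0.26  0.08] 0.0
```

```bash
python3 - <<'E'
from fk import *
p,d=vision.grab_frame('scene'); cv2.imwrite('/tmp/s12.png',p)
w=RP[:,0]; n=-ZT
k=8; x0,y0=255,245
c=cv2.resize(p[y0:y0+65,x0:x0+65],None,fx=k,fy=k,interpolation=cv2.INTER_CUBIC); c2=c.copy()
for o,col in ((30,(0,0,255)),(36,(0,255,0))):
    q=((proj('scene',[MOUTH-o*U+13*n-18*w,MOUTH-o*U+13*n+18*w,MOUTH-o*U-13*n+18*w,MOUTH-o*U-13*n-18*w])-[x0,y0]+.5)*k).astype(int)
    cv2.polylines(c2,[q],True,col,1)
c2=np.clip(c2*1.0,0,255).astype(np.uint8); cb=np.clip(c.astype(float)*2.5,0,255).astype(np.uint8)
cv2.imwrite('pics/s12.png',cv2.resize(np.hstack([c2,cb]),None,fx=.76,fy=.76))
R=RP@np.diag([-1,-1,1])
st=monitor.sense(); R0=Ro.from_euler('xyz',st['tcp_rot']); p0=st['eef_pos']; q=st['qpos']
G=MOUTH-18*U+11*ZT
from scipy.spatial.transform import Slerp
def path(p0,Ra,p1,Rb,q,N=10):
    S=Slerp([0,1],Ro.concatenate([Ra,Rb]))
    for t in np.linspace(0,1,N+1)[1:]:
        q2,e=ik(p0+(p1-p0)*t,S(t).as_matrix(),q); print(round(t,2),q2.round(2),round(e,3),'dq',np.abs(q2-q).max().round(2)); q=q2
    return q
A=np.array([G[0]-60,G[1],230]);Rd=Ro.from_matrix(down(CY-np.pi/2)); RG=Ro.from_matrix(R)
q=path(p0,R0,A,Rd,q); print('tilt at G-100ZT'); B=G-100*ZT; print(A,B,G)
q=path(A,Rd,B,RG,q); print('in'); q=path(B,RG,G,RG,q,4); print('draw');q=path(G,RG,G-95*U,RG,q,5)
C=G-95*U; q=path(C,RG,C+[0,0,120],Rd,q); T=np.array([565.,-109,130]); q=path(C+[0,0,120],Rd,T,Rd,q)
E
```

```text
0.1 [-0.81  0.41  1.58 -0.    1.15 -0.47] 0.0 dq 0.17
0.2 [-0.79  0.37  1.63 -0.    1.14 -0.31] 0.0 dq 0.16
0.3 [-0.78  0.34  1.67 -0.    1.12 -0.14] 0.0 dq 0.17
0.4 [-0.76  0.31  1.72 -0.    1.11  0.02] 0.0 dq 0.17
0.5 [-0.75  0.27  1.76 -0.    1.1   0.19] 0.0 dq 0.17
0.6 [-0.73  0.24  1.81 -0.    1.09  0.36] 0.0 dq 0.17
0.7 [-0.71  0.2   1.85 -0.    1.09  0.53] 0.0 dq 0.17
0.8 [-0.69  0.17  1.89 -0.    1.08  0.7 ] 0.0 dq 0.17
0.9 [-0.67  0.14  1.93 -0.    1.08  0.87] 0.0 dq 0.17
1.0 [-0.64  0.1   1.97  0.    1.07  1.05] 0.0 dq 0.17
tilt at G-100ZT
[ 372.75286759 -278.51111382  230.        ] [ 383.09470238 -272.67445146  146.074     ] [ 432.75286759 -278.51111382   59.474     ]
0.1 [-0.66  0.09  2.    0.03  1.01  1.01] 0.0 dq 0.07
0.2 [-0.68  0.08  2.04  0.07  0.94  0.97] 0.0 dq 0.07
0.3 [-0.7   0.07  2.08  0.11  0.87  0.92] 0.0 dq 0.07
0.4 [-0.72  0.06  2.12  0.17  0.8   0.86] 0.0 dq 0.07
0.5 [-0.74  0.05  2.16  0.23  0.73  0.79] 0.0 dq 0.07
0.6 [-0.76  0.05  2.19  0.31  0.66  0.7 ] 0.0 dq 0.09
0.7 [-0.79  0.06  2.23  0.41  0.6   0.59] 0.0 dq 0.11
0.8 [-0.82  0.07  2.27  0.53  0.54
[... 1002 characters left out ...]
.8 [-0.7   0.21  2.18  0.09  0.67  0.92] 0.0 dq 0.08
0.9 [-0.68  0.2   2.14  0.04  0.75  0.98] 0.0 dq 0.08
1.0 [-0.65  0.2   2.1  -0.    0.83  1.03] 0.0 dq 0.08
0.1 [-0.6   0.22  2.09  0.    0.84  1.09] 0.0 dq 0.06
0.2 [-0.54  0.23  2.07  0.    0.84  1.15] 0.0 dq 0.05
0.3 [-0.49  0.25  2.05  0.    0.85  1.2 ] 0.0 dq 0.05
0.4 [-0.44  0.26  2.02  0.    0.86  1.25] 0.0 dq 0.05
0.5 [-0.39  0.28  2.    0.    0.86  1.3 ] 0.0 dq 0.05
0.6 [-0.35  0.3   1.97  0.    0.87  1.34] 0.0 dq 0.05
0.7 [-0.3   0.32  1.94  0.    0.88  1.38] 0.0 dq 0.04
0.8 [-0.26  0.35  1.9   0.    0.89  1.42] 0.0 dq 0.04
0.9 [-0.23  0.37  1.87 -0.    0.91  1.46] 0.0 dq 0.04
1.0 [-0.19  0.39  1.83 -0.    0.92  1.5 ] 0.0 dq 0.04
```

View pics/s12.png

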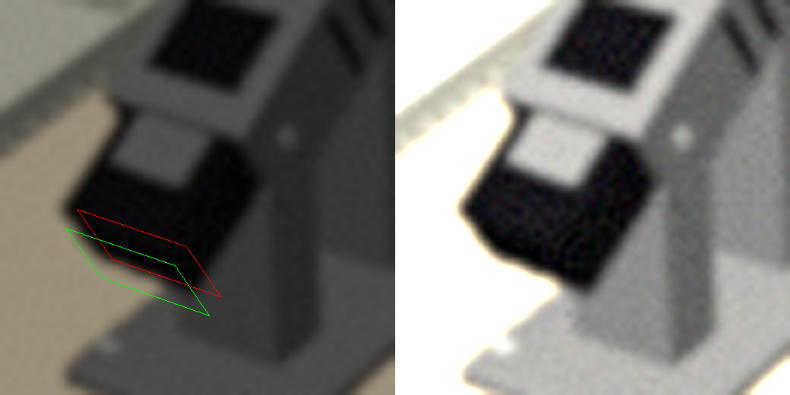

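```bash
python3 - <<'E'
from fk import *
w=RP[:,0]; n=-ZT
p,d=vision.grab_frame('top'); k=8; x0,y0=285,225
def lines(nm,c,x0,y0,k,sc):
    for o,col in ((30,(0,0,255)),):
        q=((proj(nm,[MOUTH-o*U+13*n-18*w,MOUTH-o*U+13*n+18*w,MOUTH+13*n+18*w,MOUTH+13*n-18*w,MOUTH+20*n-23.5*w,MOUTH+20*n+23.5*w,HOLE+20*n+23.5*w,HOLE+20*n-23.5*w])-[x0,y0]+.5)*k).astype(int)
        cv2.polylines(c,[q[:4]],True,col,1); cv2.polylines(c,[q[4:]],True,(0,255,255),1)
c=cv2.resize(p[y0:y0+60,x0:x0+60],None,fx=k,fy=k,interpolation=cv2.INTER_CUBIC); c2=np.clip(c*2.,0,255).astype(np.uint8); c1=c2.copy(); lines('top',c2,x0,y0,k,1)
cv2.imwrite('pics/t12.png',cv2.resize(np.hstack([c2,c1]),None,fx=.8,fy=.8))
s=cv2.imread('/tmp/s12.png'); k=7;x0,y0=255,210
c=cv2.resize(s[y0:y0+85,x0:x0+80],None,fx=k,fy=k,interpolation=cv2.INTER_CUBIC); c=np.clip(c*2.,0,255).astype(np.uint8); lines('scene',c,x0,y0,k,1); cv2.imwrite('pics/s12b.png',c)
C=cloud('top',d); m=(np.abs(C[...,0]-425)<25)&(np.abs(C[...,1]+279)<22)&(C[...,2]>55)&(C[...,2]<92); Q=C[m]; L=(Q-MOUTH)@np.c_[-U,w,n]; L=L[(L[:,0]>2)&(L[:,2]<16)]
print(len(L), L.min(0).round(1),L.max(0).round(1),np.median(L,0).round(1), np.percentile(L[:,1],[3,97]).round(1))
E
```

```text
Traceback (most recent call last):
ValueError: zero-size array to reduction operation minimum which has no identity
```

View pics/t12.png

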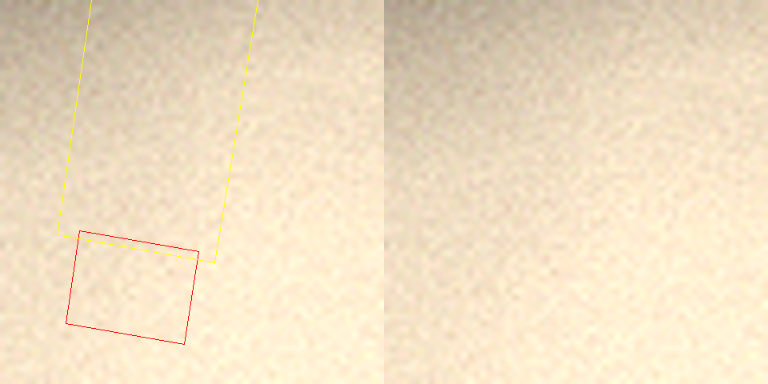

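View pics/s12b.png

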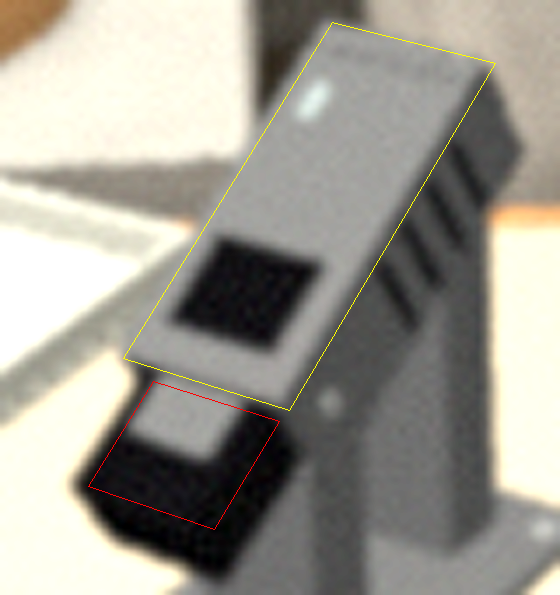

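```bash
python3 -m inch '[{"dp":[-8,-12,0],"angular":[0,0,0.12],"fingers":80},{"dp":[-18,-28,0],"angular":[0,0,0.24],"fingers":80},{"dp":[-30,-46,0],"angular":[0,0,0.36],"fingers":80},{"dp":[-42,-64,0],"angular":[0,0,0.48],"fingers":80},{"dp":[-54,-82,0],"angular":[0,0,0.6],"fingers":80},{"dp":[-66,-100,0],"angular":[0,0,0.72],"fingers":80},{"dp":[-78,-119,0],"angular":[0,0,0.84],"fingers":80},{"dp":[-90,-137,0],"angular":[0,0,0.96],"fingers":80},{"dp":[-102,-156,0],"angular":[0,0,1.08],"fingers":80},{"dp":[-114,-174,0],"angular":[0,0,1.2],"fingers":80},{"dp":[-124,-190,0],"angular":[0,0,1.32],"fingers":80},{"dp":[-130,-200,0],"angular":[0,0,1.44],"fingers":80}]'
python3 - <<'E'
from fk import *
R=RP@np.diag([-1,-1,1]); G=MOUTH+[0,1,0]-18*U+11*ZT
to(G-100*ZT,R)
E
```

```text
clock: 15.32
eef_pos: [369.5, -273.7, 215.4]
tcp_rot: [3.14, -0.001, -1.629]
contact_force: [-0.3, 0.4, -0.6]
opening: 0.69
clock 15.32 tcp [ 369.5 -273.7  215.4] rpy [ 3.140e+00 -1.000e-03 -1.629e+00] q [-0.64  0.11  1.99 -0.    1.04  0.99] F [-0.3  0.4 -0.6] op 0.69
dp [ -2.8 -13.6  69.3] ang [0.525 0.015 0.058]
```

```bash
python3 -m inch '[{"dp":[0,-2,4],"angular":[0.06,0,0.01],"fingers":80},{"dp":[-1,-4,10],"angular":[0.13,0.004,0.02],"fingers":80},{"dp":[-1,-6,18],"angular":[0.2,0.006,0.025],"fingers":80},{"dp":[-2,-8,27],"angular":[0.27,0.008,0.03],"fingers":80},{"dp":[-2,-10,36],"angular":[0.34,0.01,0.04],"fingers":80},{"dp":[-3,-11,45],"angular":[0.41,0.012,0.05],"fingers":80},{"dp":[-3,-12,54],"angular":[0.47,0.014,0.055],"fingers":80},{"dp":[-3,-13,62],"angular":[0.51,0.015,0.058],"fingers":80},{"dp":[-3,-14,69],"angular":[0.525,0.015,0.058],"fingers":80},{"dp":[-3,-14,69],"angular":[0.525,0.015,0.058],"fingers":80},{"dp":[-3,-14,69],"angular":[0.525,0.015,0.058],"fingers":80}]'
python3 - <<'E'
from fk import *
R=RP@np.diag([-1,-1,1]); G=MOUTH+[0,1,0]-18*U+11*ZT
to(G,R)
p,d=vision.grab_frame('scene'); crop(p,210,140,370,260,'pics/s13.png')
E
```

```text
clock: 16.23
eef_pos: [384.7, -273.2, 146.9]
tcp_rot: [-2.618, 0.0, -1.683]
contact_force: [-0.4, -0.0, 0.9]
opening: 0.686
clock 16.23 tcp [ 384.7 -273.2  146.9] rpy [-2.618  0.    -1.683] q [-0.87  0.1   2.34  0.89  0.46  0.05] F [-0.4 -0.   0.9] op 0.686
dp [-1.1  2.  99.8] ang [-0.     0.002  0.004]
scale 5.0
```

View pics/s13.png

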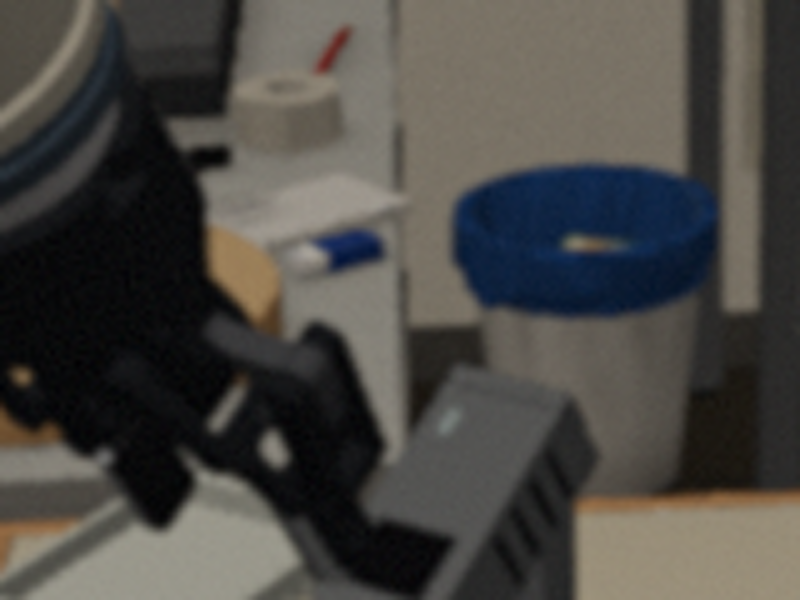

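```bash
python3 -m inch '[{"dp":[-0.5,1,12],"angular":[0,0,0],"fingers":80},{"dp":[-1,2,26],"angular":[0,0,0],"fingers":80},{"dp":[-1,2,40],"angular":[0,0,0],"fingers":80},{"dp":[-1,2,54],"angular":[0,0,0],"fingers":80},{"dp":[-1,2,64],"angular":[0,0,0],"fingers":80},{"dp":[-1,2,68],"angular":[0,0,0],"fingers":80},{"dp":[-1,2,68],"angular":[0,0,0],"fingers":80},{"dp":[-1,2,68],"angular":[0,0,0],"fingers":80}]'
python3 - <<'E'
from fk import *
R=RP@np.diag([-1,-1,1]); G=MOUTH+[0,1,0]-18*U+11*ZT
to(G,R)
p,d=vision.grab_frame('scene'); crop(p,230,190,340,280,'pics/s14.png')
E
```

```text
clock: 16.95
eef_pos: [418.7, -276.7, 88.9]
tcp_rot: [-2.615, -0.003, -1.681]
contact_force: [-0.5, 0.4, 0.3]
opening: 0.685
clock 16.95 tcp [ 418.7 -276.7   88.9] rpy [-2.615 -0.003 -1.681] q [-0.81  0.28  2.33  1.25  0.35 -0.29] F [-0.5  0.4  0.3] op 0.685
dp [-0.8  2.7 32.5] ang [-0.003  0.001  0.007]
scale 6.666666666666667
```

View pics/s14.png

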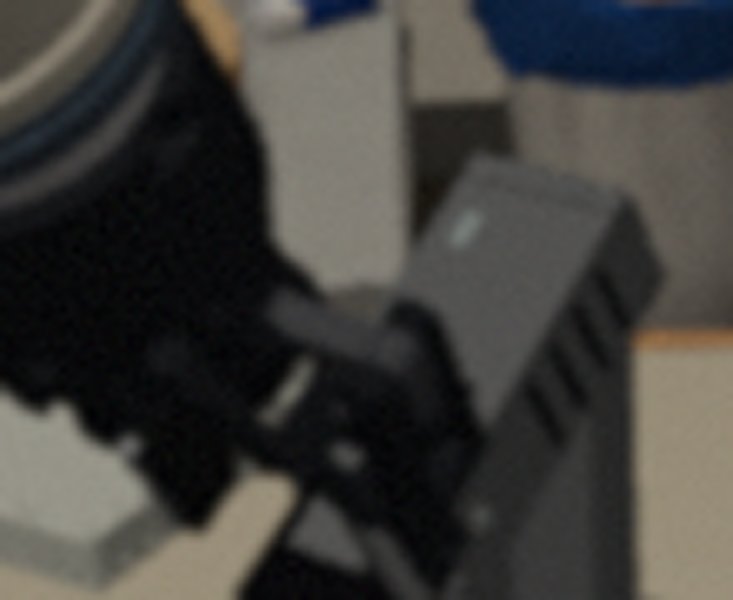

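```bash
python3 -m inch '[{"dp":[-0.5,1,8],"angular":[0,0,0.004],"fingers":80},{"dp":[-1,2,16],"angular":[0,0,0.006],"fingers":80},{"dp":[-1,2,24],"angular":[0,0,0.006],"fingers":80},{"dp":[-1,2,30],"angular":[0,0,0.006],"fingers":80},{"dp":[-1,2,31],"angular":[0,0,0.006],"fingers":80},{"dp":[-1,2,31],"angular":[0,0,0.006],"fingers":80},{"dp":[-1,2,31],"angular":[0,0,0.006],"fingers":80}]'
python3 - <<'E'
from fk import *
R=RP@np.diag([-1,-1,1]); G=MOUTH+[0,1,0]-18*U+11*ZT
to(G,R)
p,d=vision.grab_frame('scene'); crop(p,230,200,340,290,'pics/s15.png')
E
```

```text
clock: 17.58
eef_pos: [432.2, -277.6, 61.5]
tcp_rot: [-2.614, 0.0, -1.687]
contact_force: [0.6, -0.3, 0.3]
opening: 0.686
clock 17.58 tcp [ 432.2 -277.6   61.5] rpy [-2.614  0.    -1.687] q [-0.78  0.36  2.32  1.47  0.32 -0.49] F [ 0.6 -0.3  0.3] op 0.686
dp [-0.1  0.6  2. ] ang [-0.004  0.     0.001]
scale 6.666666666666667
```

View pics/s15.png

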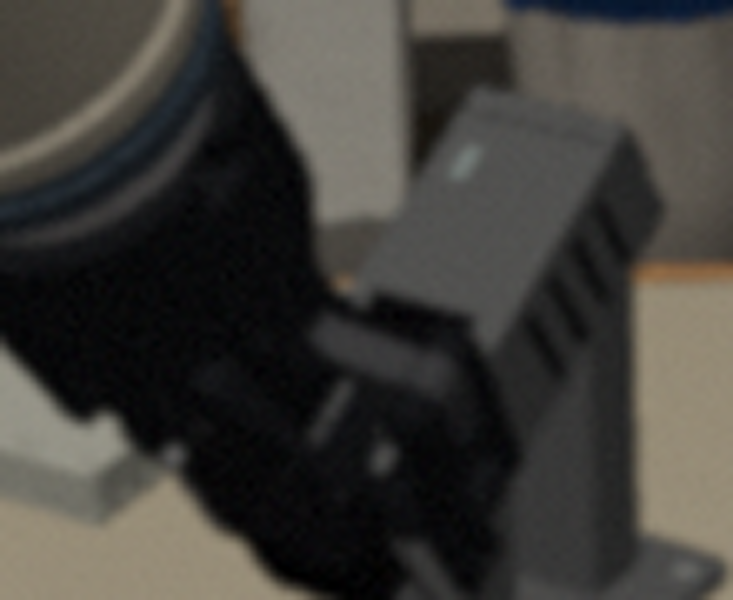

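```bash
python3 -m inch '[{"dp":[0,0,0],"angular":[0,0,0],"fingers":120},{"dp":[0,0,0],"angular":[0,0,0],"fingers":150},{"dp":[0,0,0],"angular":[0,0,0],"fingers":180},{"dp":[0,0,0],"angular":[0,0,0],"fingers":220},{"dp":[0,0,0],"angular":[0,0,0],"fingers":255},{"dp":[0,0,0],"angular":[0,0,0],"fingers":255},{"dp":[0,0,0],"angular":[0,0,0],"fingers":255}]' 40
python3 - <<'E'
from fk import *
to(MOUTH,RP@np.diag([-1,-1,1]))
E
```

```text
clock: 18.22
eef_pos: [431.8, -276.3, 61.3]
tcp_rot: [-2.614, 0.001, -1.685]
contact_force: [-5.2, 5.1, 9.2]
opening: 0.413
clock 18.22 tcp [ 431.8 -276.3   61.3] rpy [-2.614e+00  1.000e-03 -1.685e+00] q [-0.78  0.36  2.32  1.47  0.32 -0.5 ] F [-5.2  5.1  9.2] op 0.413
dp [  2.1 -18.1  -8.8] ang [-0.004  0.002  0.001]
```

```bash
python3 -m inch '[{"dp":[-1,0,-0.5],"angular":[0,0,0],"fingers":255},{"dp":[-1,0,-0.5],"angular":[0,0,0],"fingers":255},{"dp":[-1,3,-0.5],"angular":[0,0,0],"fingers":255},{"dp":[-1,7,-0.5],"angular":[0,0,0],"fingers":255},{"dp":[-1,11,-0.5],"angular":[0,0,0],"fingers":255},{"dp":[-1,15,-0.5],"angular":[0,0,0],"fingers":255},{"dp":[-1,20,-0.5],"angular":[0,0,0],"fingers":255},{"dp":[-1,20,-0.5],"angular":[0,0,0],"fingers":255}]' 90
python3 - <<'E'
from fk import *
to(MOUTH,RP@np.diag([-1,-1,1]))
p,d=vision.grab_frame('scene'); crop(p,210,200,330,290,'pics/s16.png')
E
```

```text
clock: 18.88
eef_pos: [417.5, -275.8, 53.2]
tcp_rot: [-2.608, -0.0, -1.687]
contact_force: [6.8, 0.9, 8.0]
opening: 0.402
clock 18.88 tcp [ 417.5 -275.8   53.2] rpy [-2.608 -0.    -1.687] q [-0.81  0.37  2.35  1.59  0.33 -0.64] F [6.8 0.9 8. ] op 0.402
dp [  1.  -34.6  -8.3] ang [-0.009  0.     0.001]
scale 6.666666666666667
```

View pics/s16.png

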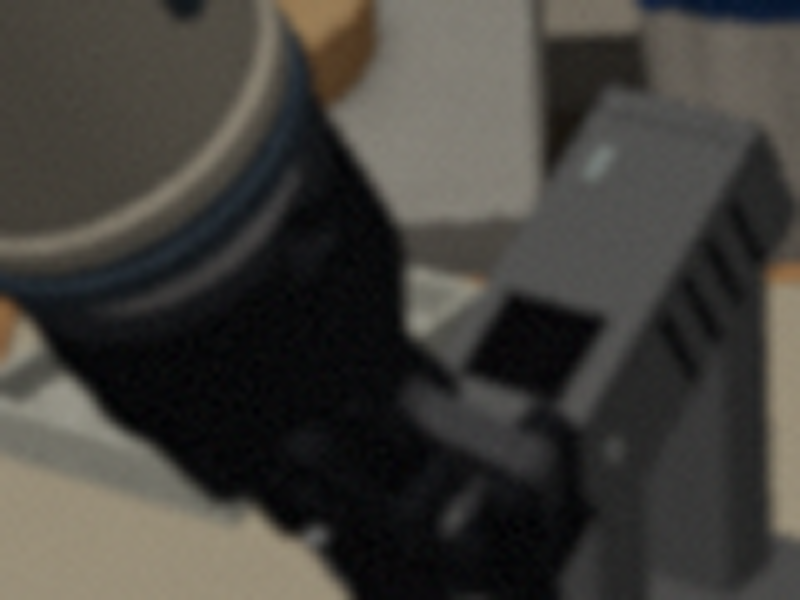

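```bash
python3 -m inch '[{"dp":[0,5,0],"angular":[0,0,0],"fingers":255},{"dp":[0,10,0],"angular":[0,0,0],"fingers":255},{"dp":[0,15,0],"angular":[0,0,0],"fingers":255},{"dp":[0,20,0],"angular":[0,0,0],"fingers":255},{"dp":[0,25,0],"angular":[0,0,0],"fingers":255},{"dp":[0,30,0],"angular":[0,0,0],"fingers":255},{"dp":[0,36,0],"angular":[0,0,0],"fingers":255},{"dp":[0,42,0],"angular":[0,0,0],"fingers":255},{"dp":[0,48,0],"angular":[0,0,0],"fingers":255},{"dp":[0,52,0],"angular":[0,0,0],"fingers":255},{"dp":[0,52,0],"angular":[0,0,0],"fingers":255},{"dp":[0,52,0],"angular":[0,0,0],"fingers":255}]'
python3 - <<'E'
from fk import *
to(MOUTH,RP@np.diag([-1,-1,1]))
p,d=vision.grab_frame('scene'); crop(p,190,200,330,305,'pics/s17.png')
p,d=vision.grab_frame('top'); crop(p,270,220,370,295,'pics/t17.png')
E
```

```text
clock: 19.93
eef_pos: [370.2, -269.5, 25.1]
tcp_rot: [-2.615, 0.0, -1.688]
contact_force: [0.9, -0.4, -1.6]
opening: 0.4
clock 19.93 tcp [ 370.2 -269.5   25.1] rpy [-2.615  0.    -1.688] q [-0.9   0.42  2.43  1.83  0.38 -0.99] F [ 0.9 -0.4 -1.6] op 0.4
dp [  1.6 -90.   -8.8] ang [-0.003  0.    -0.   ]
scale 5.714285714285714
scale 8.0
```

View pics/s17.png

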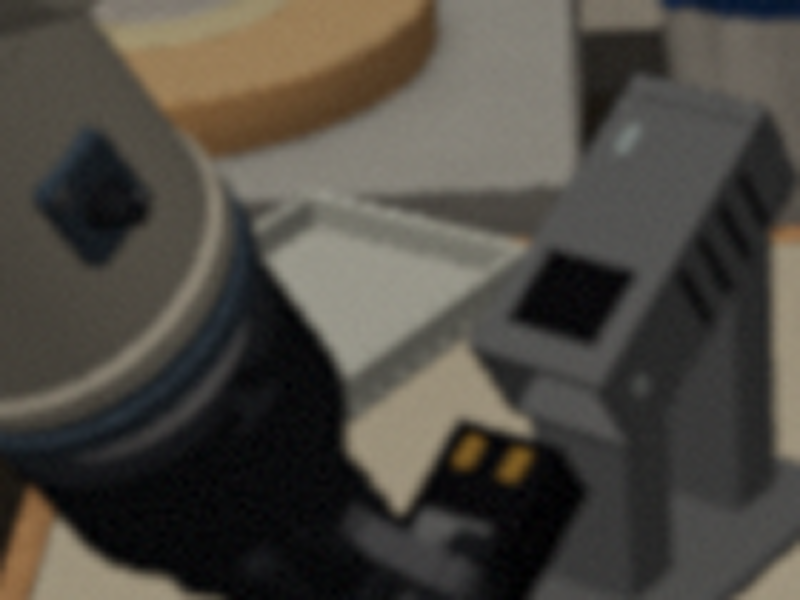

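View pics/t17.png

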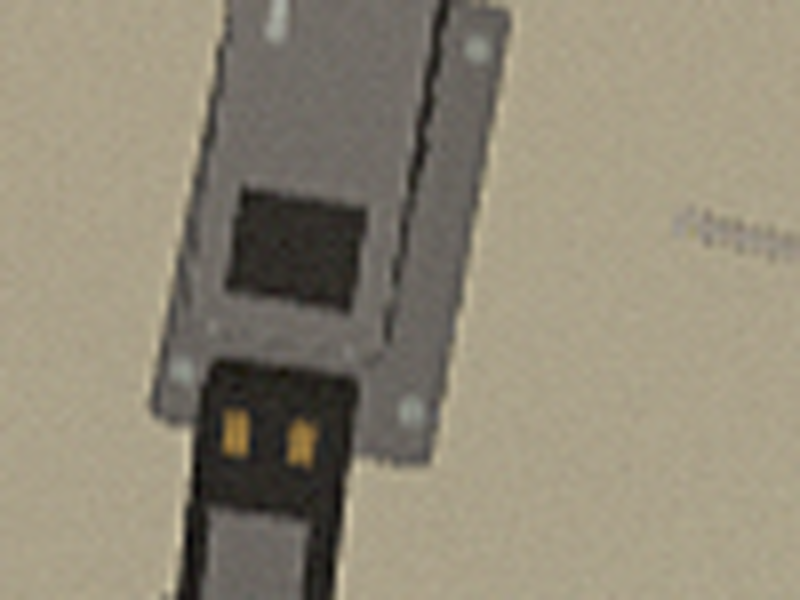

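```bash
python3 - <<'E'
from fk import *
w=RP[:,0]; n=-ZT
print('tail obs',plane('top',[(270+205/8,220+360/8),(270+355/8,220+380/8)],81.8).round(1),'exp',(MOUTH-15*U+13*n+18*w).round(1),(MOUTH-15*U+13*n-18*w).round(1))
R=RP@np.diag([-1,-1,1]); st=monitor.sense(); q=st['qpos']; p0=st['eef_pos']
from scipy.spatial.transform import Slerp
def path(p0,Ra,p1,Rb,q,N=6):
    S=Slerp([0,1],Ro.concatenate([Ro.from_matrix(Ra),Ro.from_matrix(Rb)]))
    for t in np.linspace(0,1,N+1)[1:]:
        q2,e=ik(p0+(p1-p0)*t,S(t).as_matrix(),q); print(round(t,2),q2.round(2),round(e,3),'dq',np.abs(q2-q).max().round(2)); q=q2
    return q
a=p0-60*ZT-15*U; q=path(p0,R,a,R,q,4); print(a); b=a+[0,0,110]; Rd=down(-np.pi/2-.043); print('lift+level'); q=path(a,R,b,Rd,q,8); print(b)
c=np.array([565-31,-109,160]); q=path(b,Rd,c,Rd,q,4)
to(a,R); to(b,Rd)
E
```

```text
tail obs [[ 431.  -258.8   81.8]
 [ 428.3 -294.7   81.8]] exp [ 425.5 -259.5   81.8] [ 421.3 -295.3   81.8]
0.25 [-0.92  0.38  2.43  1.71  0.37 -0.88] 0.0 dq 0.11
0.5 [-0.94  0.34  2.45  1.62  0.38 -0.8 ] 0.0 dq 0.1
0.75 [-0.97  0.3   2.46  1.52  0.39 -0.72] 0.0 dq 0.1
1.0 [-1.    0.26  2.46  1.42  0.4  -0.64] 0.0 dq 0.1
[ 327.86221888 -264.56702254   69.82928057]
lift+level
0.12 [-0.95  0.2   2.43  1.06  0.39 -0.24] 0.0 dq 0.4
0.25 [-0.9   0.16  2.38  0.74  0.42  0.11] 0.0 dq 0.36
0.38 [-0.86  0.12  2.34  0.49  0.49  0.38] 0.0 dq 0.27
0.5 [-0.82  0.1   2.29  0.32  0.57  0.58] 0.0 dq 0.19
0.62 [-0.78  0.09  2.25  0.2   0.66  0.71] 0.0 dq 0.13
0.75 [-0.74  0.09  2.2   0.12  0.76  0.81] 0.0 dq 0.1
0.88 [-0.71  0.09  2.15  0.05  0.85  0.88] 0.0 dq 0.09
1.0 [-0.68  0.1   2.1  -0.    0.94  0.93] 0.0 dq 0.09
[ 327.86221888 -264.56702254  179.82928057]
0.25 [-0.54  0.14  2.07 -0.    0.94  1.08] 0.0 dq 0.14
0.5 [-0.41  0.19  2.02 -0.    0.94  1.2 ] 0.0 dq 0.13
0.75 [-0.3   0.25  1.95 -0.    0.94  1.32] 0.0 dq 0.11
1.0 [-0.2   0.31  1.87 -0.    0.96  1.41] 0.0 dq 0.1
clock 20.03 tcp [ 370.6 -269.6   25.4] rpy [-2.614  0.    -1.687] q [-0.9   0.42  2.43  1.83  0.38 -0.99] F [-0.7  0.  -1. ] op 0.398
dp [ -0.   14.8 -60.1] ang [-0.004  0.     0.   ]
clock 20.03 tcp [ 370.6 -269.6   25.4] rpy [-2.614  0.    -1.687] q [-0.9   0.42  2.43  1.83  0.38 -0.99] F [-0.7  0.  -1. ] op 0.398
dp [  -0.   -40.6 -155.1] ang [-0.527 -0.019 -0.072]
```

```bash
python3 -m inch '[{"dp":[0,4,0],"angular":[0,0,0],"fingers":255},{"dp":[0,8,-2],"angular":[0,0,0],"fingers":255},{"dp":[0,11,-8],"angular":[0,0,0],"fingers":255},{"dp":[0,13,-16],"angular":[0,0,0],"fingers":255},{"dp":[0,15,-25],"angular":[0,0,0],"fingers":255},{"dp":[0,15,-34],"angular":[0,0,0],"fingers":255},{"dp":[0,15,-44],"angular":[0,0,0],"fingers":255},{"dp":[0,15,-53],"angular":[0,0,0],"fingers":255},{"dp":[0,15,-60],"angular":[0,0,0],"fingers":255},{"dp":[0,15,-60],"angular":[0,0,0],"fingers":255}]'
python3 - <<'E'
from fk import *
to([328,-265,180],down(-np.pi/2-.043))
p,d=vision.grab_frame('scene'); crop(p,170,180,330,300,'pics/s18.png')
E
```

```text
clock: 20.87
eef_pos: [327.1, -264.5, 70.5]
tcp_rot: [-2.614, -0.001, -1.687]
contact_force: [-0.3, -0.5, -1.7]
opening: 0.403
clock 20.87 tcp [ 327.1 -264.5   70.5] rpy [-2.614e+00 -1.000e-03 -1.687e+00] q [-1.01  0.26  2.47  1.43  0.41 -0.67] F [-0.3 -0.5 -1.7] op 0.403
dp [  0.5 -56.  -94.1] ang [-0.528 -0.02  -0.072]
scale 5.0
```

View pics/s18.png

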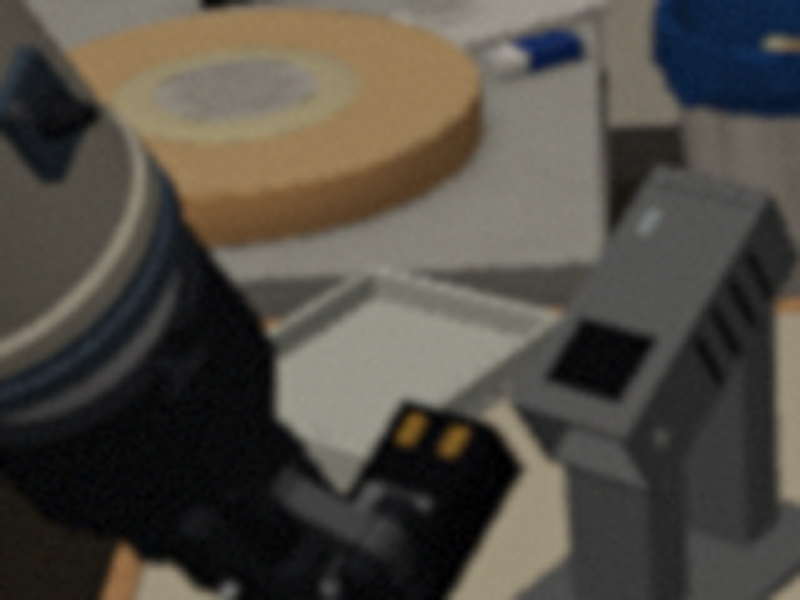

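```bash
python3 -m inch '[{"dp":[0,-4,-7],"angular":[-0.03,-0.001,-0.004],"fingers":255},{"dp":[0,-9,-15],"angular":[-0.07,-0.003,-0.01],"fingers":255},{"dp":[0,-14,-23],"angular":[-0.11,-0.004,-0.015],"fingers":255},{"dp":[0,-19,-31],"angular":[-0.16,-0.006,-0.02],"fingers":255},{"dp":[0,-24,-40],"angular":[-0.21,-0.008,-0.03],"fingers":255},{"dp":[0,-29,-49],"angular":[-0.26,-0.01,-0.036],"fingers":255},{"dp":[0,-35,-58],"angular":[-0.31,-0.012,-0.042],"fingers":255},{"dp":[0,-41,-68],"angular":[-0.37,-0.014,-0.05],"fingers":255},{"dp":[0,-47,-78],"angular":[-0.43,-0.016,-0.06],"fingers":255},{"dp":[0,-52,-87],"angular":[-0.49,-0.018,-0.067],"fingers":255},{"dp":[0,-56,-94],"angular":[-0.528,-0.02,-0.072],"fingers":255},{"dp":[0,-56,-94],"angular":[-0.528,-0.02,-0.072],"fingers":255}]'
python3 - <<'E'
from fk import *
to([565-33,-109,170],down(-np.pi/2-.043))
p,d=vision.grab_frame('scene'); crop(p,170,150,330,270,'pics/s19.png')
p,d=vision.grab_frame('top'); crop(p,230,200,390,320,'pics/t19.png'); np.save('/tmp/t19.npy',d)
E
```

```text
clock: 21.92
eef_pos: [330.7, -264.6, 179.9]
tcp_rot: [3.141, 0.001, -1.611]
contact_force: [1.0, -0.7, -2.5]
opening: 0.403
clock 21.92 tcp [ 330.7 -264.6  179.9] rpy [ 3.141e+00  1.000e-03 -1.611e+00] q [-0.68  0.1   2.09  0.    0.95  0.93] F [ 1.  -0.7 -2.5] op 0.403
dp [-163.6 -194.9   10. ] ang [0.    0.001 0.003]
scale 5.0
scale 5.0
```

View pics/s19.png

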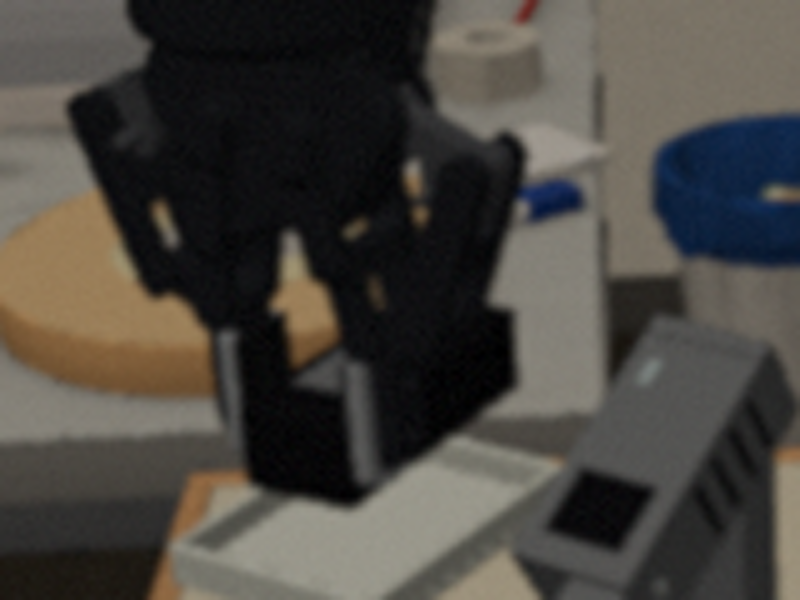

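View pics/t19.png

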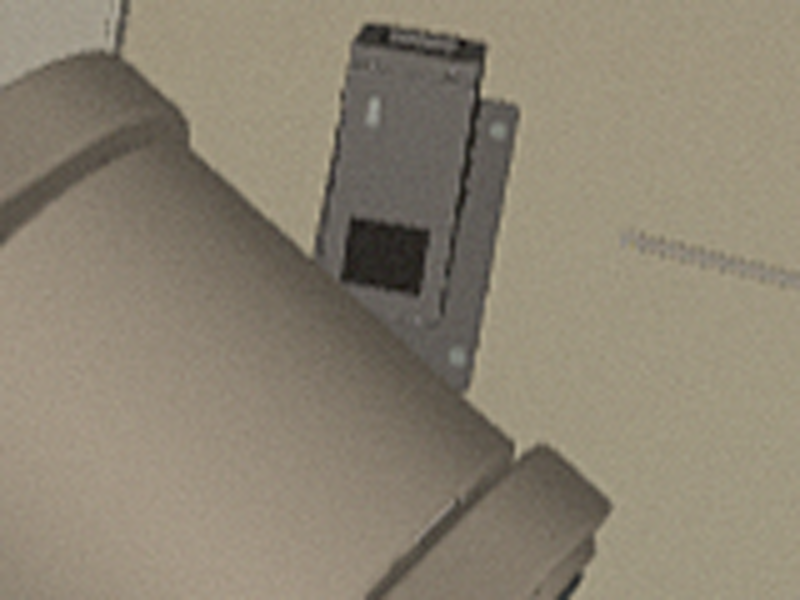

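```bash
python3 - <<'E'
from fk import *
st=monitor.sense(); R0=Ro.from_euler('xyz',st['tcp_rot']).as_matrix(); p0=st['eef_pos']
P=lambda x,y,z:p0+R0@np.array([x,y,z])
for f in (6,10,13):
    print(f,'tail top right',((proj('scene',[P(18,f-88,-24),P(18,f-88,2),P(18,f,2),P(-18,f,2),P(18,f,-24)])-[170,150])*5).round().tolist())
d=np.load('/tmp/s18.npy') if 0 else None
p,d=vision.grab_frame('scene'); C=cloud('scene',d); L=(C-p0)@R0
for (u,v) in [(440,420),(480,390),(500,360),(300,430)]:
    print((u,v),L[150+v//5,170+u//5].round(1))
E
```

```text
6 tail top right [[530.0, 294.0], [535.0, 375.0], [359.0, 499.0], [254.0, 472.0], [350.0, 413.0]]
10 tail top right [[522.0, 299.0], [528.0, 380.0], [350.0, 505.0], [245.0, 478.0], [341.0, 419.0]]
13 tail top right [[517.0, 303.0], [522.0, 384.0], [343.0, 510.0], [238.0, 482.0], [334.0, 424.0]]
(440, 420) [ 18.2 -33.2  -4.7]
(480, 390) [ 17.1 -54.9  -4.4]
(500, 360) [ 17.7 -65.1  -9.9]
(300, 430) [  7.3  14.4 -20.4]
```

```bash
python3 -m inch '[{"dp":[-12,-14,0],"angular":[0,0,0],"fingers":255},{"dp":[-34,-40,0],"angular":[0,0,0],"fingers":255},{"dp":[-58,-69,0],"angular":[0,0,0],"fingers":255},{"dp":[-82,-98,0],"angular":[0,0,0],"fingers":255},{"dp":[-106,-127,0],"angular":[0,0,0],"fingers":255},{"dp":[-130,-155,0],"angular":[0,0,0],"fingers":255},{"dp":[-150,-179,10],"angular":[0,0,0],"fingers":255},{"dp":[-161,-192,25],"angular":[0,0,0],"fingers":255},{"dp":[-165,-196,45],"angular":[0,0,0],"fingers":255},{"dp":[-165,-196,70],"angular":[0,0,0],"fingers":255},{"dp":[-165,-196,90],"angular":[0,0,0],"fingers":255},{"dp":[-165,-196,100],"angular":[0,0,0],"fingers":255}]'
python3 - <<'E'
from fk import *
to([533,-107.7,8],down(-np.pi/2-.043))
p,d=vision.grab_frame('scene'); crop(p,180,170,320,275,'pics/s20.png')
E
```

```text
clock: 23.07
eef_pos: [528.5, -107.3, 75.5]
tcp_rot: [3.136, 0.003, -1.614]
contact_force: [-1.3, -0.1, -1.0]
opening: 0.401
clock 23.07 tcp [ 528.5 -107.3   75.5] rpy [ 3.136e+00  3.000e-03 -1.614e+00] q [-0.2   0.43  1.93  0.    0.79  1.41] F [-1.3 -0.1 -1. ] op 0.401
dp [ 0.4 -4.9 67.5] ang [0.005 0.003 0.   ]
scale 5.714285714285714
```

View pics/s20.png

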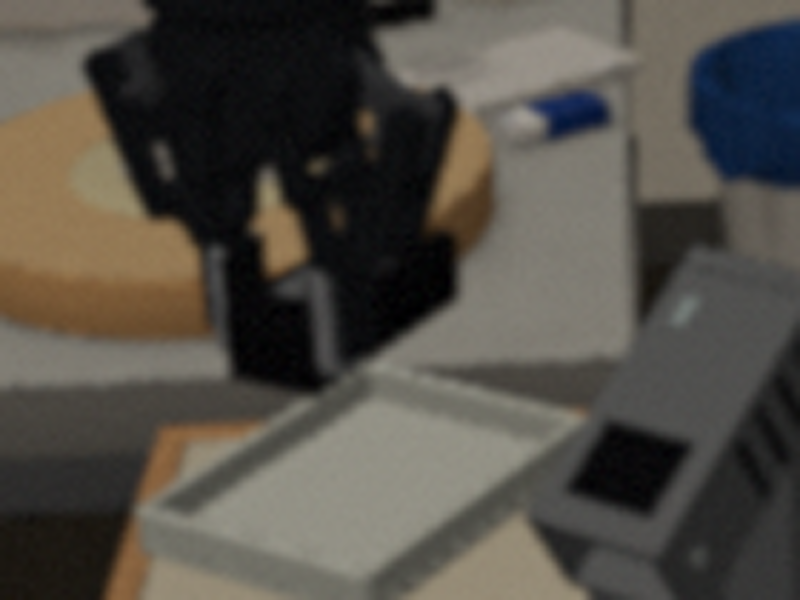

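```bash
python3 -m inch '[{"dp":[0,-2,10],"angular":[0,0,0],"fingers":255},{"dp":[0,-4,22],"angular":[0,0,0],"fingers":255},{"dp":[0,-4,32],"angular":[0,0,0],"fingers":255},{"dp":[0,-4,38],"angular":[0,0,0],"fingers":255},{"dp":[0,-4,40],"angular":[0,0,0],"fingers":255},{"dp":[0,-4,40],"angular":[0,0,0],"fingers":255}]'
python3 - <<'E'
from fk import *
P=plane('scene',np.array([(140,515),(375,367),(583,420),(360,578)])/5.714+[180,170],18); print(P.round(),P.mean(0).round())
to([533,-107.7,8],down(-np.pi/2-.043))
p,d=vision.grab_frame('scene'); crop(p,180,170,320,275,'pics/s21.png')
E
```

```text
clock: 23.62
eef_pos: [534.9, -107.9, 38.4]
tcp_rot: [3.14, 0.001, -1.613]
contact_force: [0.3, 1.1, -1.8]
opening: 0.4
[[ 501.  -56.   18.]
 [ 630.  -67.   18.]
 [ 624. -160.   18.]
 [ 496. -149.   18.]] [ 563. -108.   18.]
clock 23.62 tcp [ 534.9 -107.9   38.4] rpy [ 3.140e+00  1.000e-03 -1.613e+00] q [-0.2   0.49  1.94  0.    0.71  1.41] F [ 0.3  1.1 -1.8] op 0.4
dp [-0.1  1.8 30.4] ang [0.002 0.001 0.   ]
scale 5.714285714285714
```

View pics/s21.png

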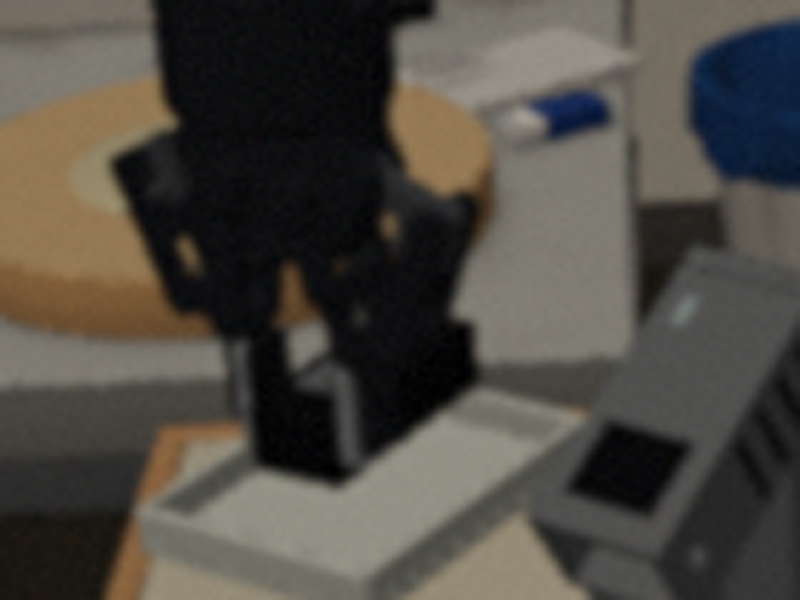

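Both cameras agree on the tray centre, (565,-109) and (563,-108), and the pack is hanging over it. Lowering now.

```bash
python3 -m inch '[{"dp":[0,1,8],"angular":[0,0,0],"fingers":255},{"dp":[0,2,16],"angular":[0,0,0],"fingers":255},{"dp":[0,2,22],"angular":[0,0,0],"fingers":255},{"dp":[0,2,25],"angular":[0,0,0],"fingers":255},{"dp":[0,2,27],"angular":[0,0,0],"fingers":255},{"dp":[0,2,28],"angular":[0,0,0],"fingers":255},{"dp":[0,2,28],"angular":[0,0,0],"fingers":255}]'
python3 - <<'E'
from fk import *
to([533,-107.7,8],down(-np.pi/2-.043))
p,d=vision.grab_frame('scene'); crop(p,180,170,320,275,'pics/s22.png')
E
```

```text
clock: 24.25
eef_pos: [533.1, -107.8, 10.6]
tcp_rot: [3.14, 0.001, -1.613]
contact_force: [0.4, -0.2, -1.5]
opening: 0.398
clock 24.25 tcp [ 533.1 -107.8   10.6] rpy [ 3.140e+00  1.000e-03 -1.613e+00] q [-0.2   0.54  1.95  0.    0.65  1.41] F [ 0.4 -0.2 -1.5] op 0.398
dp [-0.1  0.1  2.6] ang [0.001 0.001 0.   ]
scale 5.714285714285714
```

View pics/s22.png

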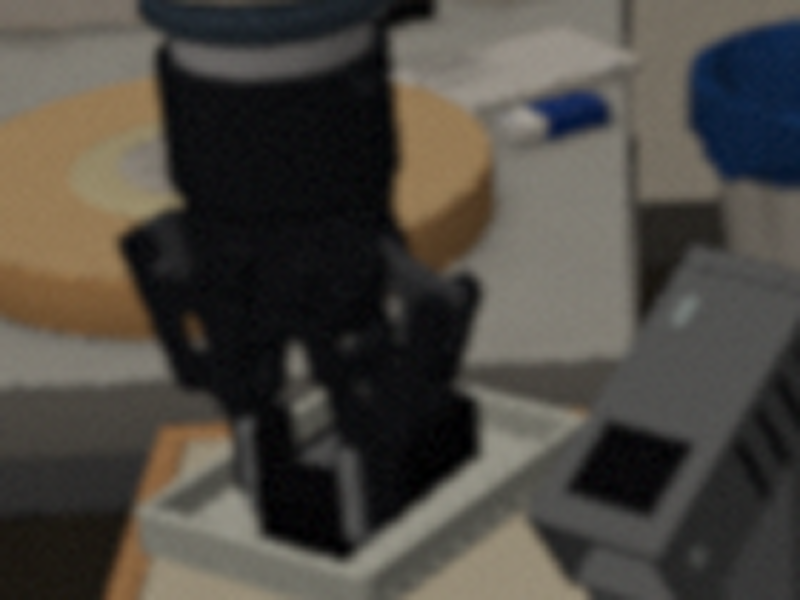

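```bash
python3 -m inch '[{"dp":[0,0,1],"angular":[0,0,0],"fingers":255},{"dp":[0,0,2],"angular":[0,0,0],"fingers":255},{"dp":[0,0,3],"angular":[0,0,0],"fingers":255},{"dp":[0,0,3],"angular":[0,0,0],"fingers":255},{"dp":[0,0,3],"angular":[0,0,0],"fingers":255}]'
```

```text
clock: 24.72
eef_pos: [533.4, -107.9, 9.2]
tcp_rot: [3.141, 0.001, -1.614]
contact_force: [-5.3, 0.4, 15.5]
opening: 0.401
```

```bash
python3 -m inch '[{"dp":[0,0,-1],"angular":[0,0,0],"fingers":255},{"dp":[0,0,-1],"angular":[0,0,0],"fingers":135},{"dp":[0,0,-1],"angular":[0,0,0],"fingers":115},{"dp":[0,0,-1],"angular":[0,0,0],"fingers":110},{"dp":[0,0,-1],"angular":[0,0,0],"fingers":110},{"dp":[0,0,-15],"angular":[0,0,0],"fingers":110},{"dp":[0,0,-35],"angular":[0,0,0],"fingers":110},{"dp":[0,0,-65],"angular":[0,0,0],"fingers":110},{"dp":[0,0,-100],"angular":[0,0,0],"fingers":110},{"dp":[0,0,-130],"angular":[0,0,0],"fingers":110},{"dp":[0,0,-150],"angular":[0,0,0],"fingers":110},{"dp":[0,0,-150],"angular":[0,0,0],"fingers":110}]' 30
python3 - <<'E'
from fk import *
to([533,-107.7,8],down(-np.pi/2-.043))
p,d=vision.grab_frame('scene'); crop(p,180,170,320,275,'pics/s23.png')
C=cloud('scene',d); m=(np.abs(C[...,0]-564)<55)&(np.abs(C[...,1]+109)<38)&(C[...,2]>22)&(C[...,2]<50); Q=C[m]
t=Q[Q[:,2]>25]; print(len(t),t.mean(0).round(1),np.percentile(t,[2,98],axis=0).round(1))
E
```

```text
clock: 25.72
eef_pos: [535.9, -108.5, 162.3]
tcp_rot: [-3.136, -0.0, -1.613]
contact_force: [0.7, 0.2, -0.5]
opening: 0.563
clock 25.72 tcp [ 535.9 -108.5  162.3] rpy [-3.136 -0.    -1.613] q [-0.2   0.31  1.87  0.    0.96  1.41] F [ 0.7  0.2 -0.5] op 0.563
dp [ -0.7   3.9 154.3] ang [-0.006 -0.     0.   ]
scale 5.714285714285714
440 [ 557.4 -112.4   29.8] [[ 518.4 -128.3   25.7]
 [ 603.3  -93.4   32.2]]
```

View pics/s23.png

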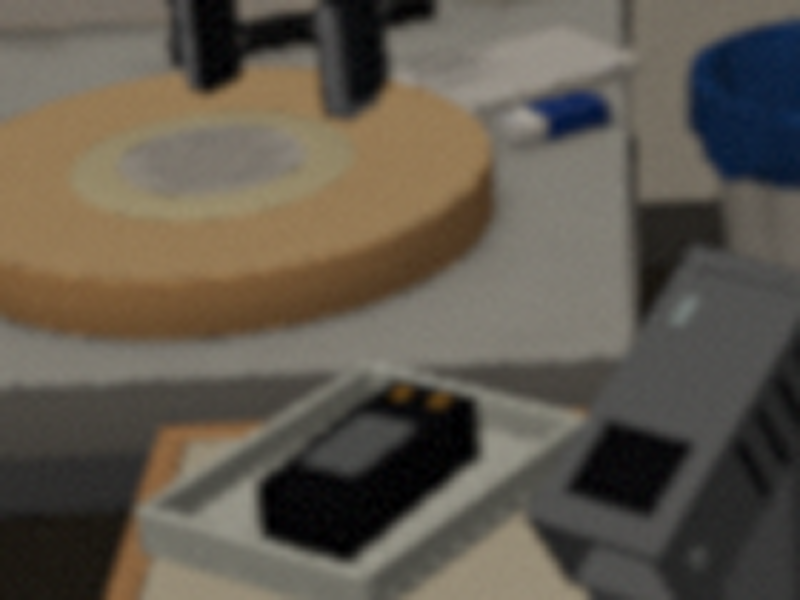

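```bash
python3 - <<'E'
from fk import *
p,d=vision.grab_frame('scene'); cv2.imwrite('pics/s24.png',p)
C=cloud('scene',d); m=(np.abs(C[...,0]-561)<38)&(np.abs(C[...,1]+111)<13)&(C[...,2]>24)&(C[...,2]<36); Q=C[m]; c=Q.mean(0); n=np.linalg.svd(Q-c)[2][2]; print(len(Q),c.round(1),'tilt',np.arccos(abs(n[2])).round(3))
m=(np.abs(C[...,0]-470)<60)&(C[...,1]<-360)&(C[...,1]>-540)&(C[...,2]>5)&(C[...,2]<60); Q=C[m]; print('driver pts',len(Q),np.percentile(Q,[1,50,99],axis=0).round(1))
p,d=vision.grab_frame('top'); cv2.imwrite('pics/t24.png',p)
print(monitor.sense()['contact_force'].round(1))
E
```

```text
224 [ 559.7 -111.1   30.4] tilt 0.007
driver pts 590 [[ 449.8 -527.     5.4]
 [ 460.3 -488.3   13. ]
 [ 486.3 -374.4   20.2]]
[-0.5  0.4 -0.7]
```

View pics/s24.png

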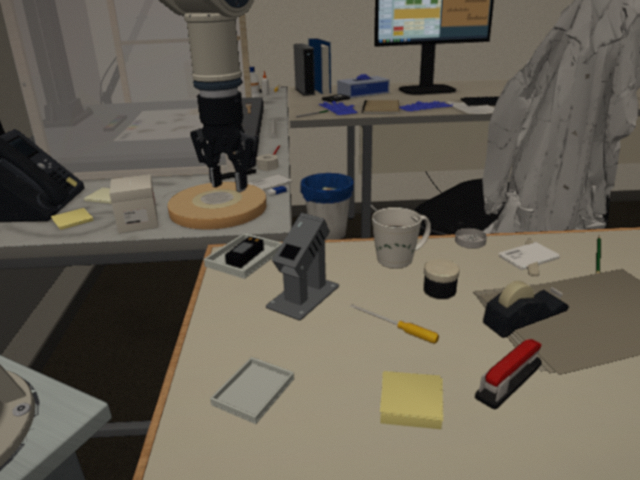

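View pics/t24.png

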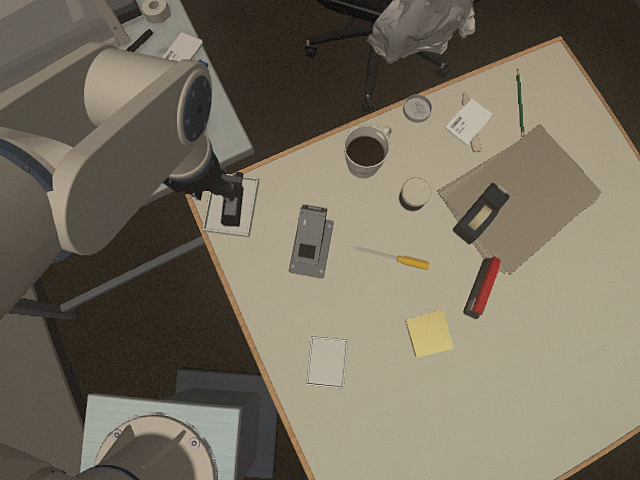

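The pack lies level in the larger tray, at scene (238,251). The screwdriver is flat at (405,326), and the mug and jar haven't moved.

```bash
python3 - <<'E'
from rig import sign_off
print(sign_off())
E
```

```text
the job is handed in; nothing more can be done
None
```

The job is handed in, at about 26 s of the 64 s allowed. I gripped the screwdriver by its handle and pushed the pack about 34 mm through the rear hole (10–12 N), so its front stuck out about 30 mm. I then laid the screwdriver flat, drew the pack out along the bay's axis, and laid it in the 130 × 100 mm tray; the smaller 92 × 70 mm tray was the look-alike.

**Last checks:**
- **Pack:** its centre is about 5 mm along and 2 mm across from the tray's middle. Its top is at 30 mm and level within 0.01 rad.
- **Screwdriver:** it lies flat, with no point measured above about 20 mm.
- **Mug and jar:** they stand where they were in both pictures.
- **Robot:** it is clear of everything, with the contact force near zero.

**Disagreements:**
- **Bay position:** my fit of the bay was about 2 mm off in the scene picture.
- **Pack's tail:** after the pull, the top camera put the tail about 6 mm from where I expected it. A later scene view fitted my estimate to within 1–4 mm. I used that view for the placing, and it stayed well inside the limits.
- **Set-down force:** the pack met the tray floor about 1 mm earlier than planned, with a wrist reading of about 16 N.

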